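Clip the dowel and poise the sanding block over it

TASK

Take the wooden dowel from the work board and push it down, level, past the sprung jaw until it snaps home in both forks of the holding fixture, its middle midway between the forks, and let go of it. Then carry the sanding block across the rack of gouges and finish with it still in the gripper, hovering about one centimetre above the middle of the clipped dowel: level, lengthwise along the dowel, ready for the first stroke but never touching the dowel or the fixture. Do not shift or knock over the rack, the carved figure or the oil jar.

Things in the scene. Friction and masses are not known exactly. Their poses are not given: they have to be found in the camera images.
- fixture: holding fixture, fixed: plywood base 250 x 100 x 10 mm, two wooden forks 16 mm thick, centred 85 mm either side of the middle along x. Origin: centre of the underside; x along the dowel's seat, z up. Each fork has a slot 19 mm wide centred on y = 0, floor 45 mm above the bench; the -y prong is tall (flared, top 91 mm), the +y prong short (55 mm)
- seat (a point): point on the fixture midway between the forks where the centre of a fully home dowel lies, 53 mm above the bench; the axes are the fixture's
- jaw (a joint): angle of the fixture's sprung steel jaw, hinged low along x; 0 closed, positive swung out to +y. Its two noses, 12 mm thick, 102 mm either side of the middle, hang over the slots' +y half: underside 62 mm, top 88 mm above the bench, 60 degree ramp on top. A dowel pushed down swings it out about 0.08 rad (about 5 to 10 N in all); it snaps back to 0 over the dowel once home
- board: wooden work board, fixed, 270 x 240 x 10 mm. Origin: centre of its underside, z up. The dowel lies along the board's x in two notched rests at board y = -68 mm, x = +-75 mm (20 mm along x, 44 mm across, lips 25 mm above the bench); the sanding block stands on the bare half, at about board y = +65 mm
- dowel: plain round light wood dowel, 16 mm diameter, 240 mm long, about 35 g. Origin at its centre, x along its length. At the start its centre is 28 mm above the bench
- sander: sanding block: sole 110 x 60 x 20 mm (cork underneath, wood above) with a grip rib 90 x 26 mm along its middle lengthwise, rising from the sole's top at 20 mm to 56 mm above its underside; about 160 g. Origin: centre of the underside; x lengthwise along the rib, z up
- gouge_rack: loose wooden rack, 280 x 60 x 45 mm, with six carving gouges standing in it handles up, overall 130 mm high, about 1.3 kg. Origin: centre of the underside; x along its length. Stands between the board and the fixture; leave alone
- figure: carved dark wood figure standing on a round foot 68 mm across, 137 mm high. Origin: centre of the underside; leave alone
- oil_jar: amber jar with a steel lid, 60 mm diameter, 75 mm high. Origin: centre of the underside; leave alone
Things that resemble listed ones, but are neither listed nor needed, are in the scene too. Of the things that look like the dowel, the larger one is meant. Several things have the shape of the sander; the one meant has the colours described above.

How it is judged:
By the outcome, as a careful person would: the job done as asked, in the order asked, and still so for the second after the job is handed in, while the arm keeps its last pose, push and grip.
It also fails if it takes over 61 s, if anything falls off the work surface, if the arm or the gripper's body presses on something with over 40 N, if the wrist force passes 120 N, or if a joint passes its speed limit or range.

ROBOT

A 6-joint arm with a two-finger parallel gripper is mounted at the origin on the work surface. World frame = base frame: x ahead of the robot, y to its left, z up, the work surface at z = 0. Lengths are in m, angles in rad, forces in N, time in s.
With the tool pointing down it reaches from about 0.275 to 0.725 m from the base axis. Payload 5.6 kg.
Tool frame: the origin (TCP) lies at the very end of the fingers, on their centre line; the grasp point (between the pads) lies behind it (arm.grip_point_offset is the x of the grasp point in the tool frame, in m); x points along the fingers, z is the direction in which the jaws open and shut, and the axes are right-handed (so a half turn about x gives the same grasp; the last joint's range is limited). The gripper opens to 85 mm and grips with 20 to 120 N. Pads are 22 mm wide; open, the fingers measure 114 mm over their backs; the gripper's body (76 mm by 85 mm) begins 54 mm behind the grasp point. The pads swing forward as they close: fully open they stand 13 mm farther back than shut.
Start: joints at [1.596, 0.255, 0.108, 0, -1.424, -0.285], TCP at [0.141, 0.532, 0.231] pointing down, gripper open.
Joint ranges: [-2.95, 2.95], [-1.21, 1.97], [-1.09, 1.5], [-2.87, 1.71], [-2.94, -0.07], [-3.05, 3.05]. Speed limits (rad/s): [2.57, 2.57, 3.14, 3.14, 3.14, 3.14].

INTERFACE

Orientations are given as [roll, pitch, yaw] about the fixed x, y, z axes, in that order (R = Rz(yaw) Ry(pitch) Rx(roll)).
In Python, from cell import arm gives the robot as it stands.
- The arm moves only by the tool jog_arm, never from a script. Its argument "targets" is a list of rows, each an object with "slide": the shift along the tool's x, y, z as a fraction of full scale, a list of three; "angular": the turn, a rotation vector about the tool's x, y, z as a fraction of full scale, a list of three; "gripper": the closure, from -1 (fully open) to 1 (shut). In form: [{"slide": [x, y, z], "angular": [wx, wy, wz], "gripper": gripper}, ...]. A call has 1 to 12 rows; each row is the pose to reach, as a shift and turn from the pose commanded when the call began, along the tool's axes at that moment; what a row does not reach only later rows make up. Full scale, the value 1, is 80 mm for a shift and 45 degrees for a turn. A row lasts 1/8 s, in which the tool goes at most 62.5 mm and 10.7 degrees, less where a joint would pass 70% of its speed; a pose out of reach is approached as far as the arm can. A call with a number of a shift or a turn outside -1 to 1 is refused whole. A call with a gripper value outside its range is refused whole. The fingers move at their own pace and stop on an object; the grip force is fixed at half the most. Time passes only in rows, so rows that repeat a pose let the fingers close. It gives the time, the measured TCP pose, the force and the opening at its end, in the units of the state.
- arm.get_obs(): the state, without advancing time (a new reading comes with each control period).
- arm.camera(name): name is "side" or "top" or "wrist"; returns a dict with "img" (384x512x3 uint8, red, green, blue), "range_z" (384x512 float32, m along the optical axis (not along the pixel's ray), 0 where there is no reading), "fx", "fy", "cx", "cy" (pixels), "k1" (the pictures are not rectified: a ray, as slopes to the right and down, at radius r is drawn at 1 + k1 r^2 times it, then the intrinsics apply), "xyz" and "orientation" of the camera in the world. Camera axes: x right, y down, z forward; pixel columns grow to the right and rows downward; lengths in m; the calibration is good to about 2 mm. A picture is of the moment at which its call begins.
- arm.job_done(): hands the job in, once; it reports no verdict.
The state is a dict: "time_s": time; "joint_pos": joint angles; "joint_velocities": joint speeds; "joint_efforts": joint torques, N m; "tcp_pos": TCP position; "tcp_rot": TCP orientation; "ft_force": force on the tool from outside, world axes, zero at the start; "ft_torque": the same for the moment, N m; "width": finger opening in m.
Only numpy, scipy, OpenCV 4.12 (cv2) and the standard library are available. Lean on these libraries where they do the work, as an engineer would, in place of code of your own. Each camera call takes 0.05 s, during which the arm holds its last target. There are 200 camera calls.

## Working session

There is one attempt and no reset: what is moved stays moved. The work goes in short steps, Python scripts to look and compute and a tool call to move; the robot and the scene stay as the last step left them, time stands still between calls to the robot, and variables do not carry over. Pictures are saved under pics/ and viewed, about 8 in all and at most 12, crops included, and the job is handed in when it is done.

Besides the shell and the picture viewer there is one more tool, called after "Emit:" by a JSON object that holds its "api" and its "payload". jog_arm: Moves the arm, as the interface text tells. Its arguments: {"type":"object","properties":{"targets":{"type":"array","items":{"type":"object","properties":{"slide":{"type":"array","items":{"type":"number"}},"angular":{"type":"array","items":{"type":"number"}},"gripper":{"type":"number"}}}}},"required":["targets"]}

```bash
ls; mkdir -p pics; cat > h.py <<'E'
import numpy as np,cv2
from scipy.spatial.transform import Rotation as R
from cell import arm
def rot(o):
    o=np.array(o); return o if o.shape==(3,3) else R.from_euler('xyz',o).as_matrix()
def cloud(c):
    # world points per pixel from range
    h,w=c['range_z'].shape
    u,v=np.meshgrid(np.arange(w),np.arange(h))
    K=np.array([[c['fx'],0,c['cx']],[0,c['fy'],c['cy']],[0,0,1]])
    p=cv2.undistortPoints(np.stack([u,v],-1).reshape(-1,1,2).astype(np.float64),K,np.array([c['k1'],0,0,0.])).reshape(h,w,2)
    P=np.dstack([p,np.ones((h,w))])*c['range_z'][...,None]
    return P@rot(c['orientation']).T+np.array(c['xyz'])
def save(n,c,crop=None,s=1):
    im=c['img'][...,::-1]
    if crop: im=im[crop[1]:crop[3],crop[0]:crop[2]]
    cv2.imwrite('pics/'+n,cv2.resize(im,None,fx=s,fy=s,interpolation=cv2.INTER_CUBIC))
E
python3 - <<'E'
from h import *
import pickle
d={n:arm.camera(n) for n in ['top','side','wrist']}
pickle.dump(d,open('d0.pkl','wb'))
for n,c in d.items():
    save(n+'0.png',c,s=1.5); print(n,c['xyz'],c['orientation'],c['fx'],c['k1'],(c['range_z']==0).mean())
print(arm.get_obs(),arm.grip_point_offset)
E
```

```text
pics
top [0.32215954 0.06737775 1.26520796] [-2.98272901  0.02278829 -1.59842111] 469.8678515114887 -0.006284706860206718 0.004048665364583333
side [ 0.10312095 -0.43770205  0.67808996] [-2.31404712e+00  1.56675700e-03 -6.42380760e-01] 365.6692241747461 -0.04447773559154061 0.0037180582682291665
wrist [0.21383589 0.51277603 0.37289255] [ 2.84294894e+00 -1.70124991e-03 -1.83065822e+00] 292.36746505701166 -0.06421269504139004 0.004313151041666667
{'time_s': 0.15, 'joint_pos': array([ 1.59561739e+00,  2.55585227e-01,  1.07287680e-01, -2.89979329e-04,
       -1.42390307e+00, -2.84587036e-01]), 'joint_velocities': array([ 0.00122768, -0.0019294 ,  0.00340471,  0.00261666, -0.00056055,
        0.00114175]), 'joint_efforts': array([-1.42317338e-03, -3.86936545e+01,  2.38082993e+01,  5.36658794e+00,
       -4.48397768e-03,  6.12186227e-06]), 'tcp_pos': array([0.14115622, 0.53119168, 0.23062138]), 'tcp_rot': array([ 0.08312939,  1.56936304, -1.74747556]), 'ft_force': array([-0.06490997, -0.62171354, -0.51854925]), 'ft_torque': array([-0.00776389, -0.01886801,  0.03502761]), 'width': 0.08517055121021877} -0.0187
```

View pics/top0.png

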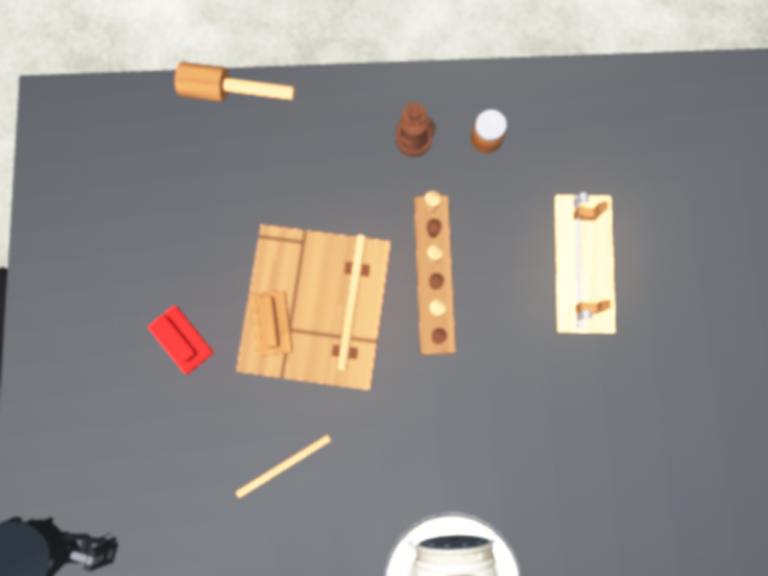

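View pics/side0.png

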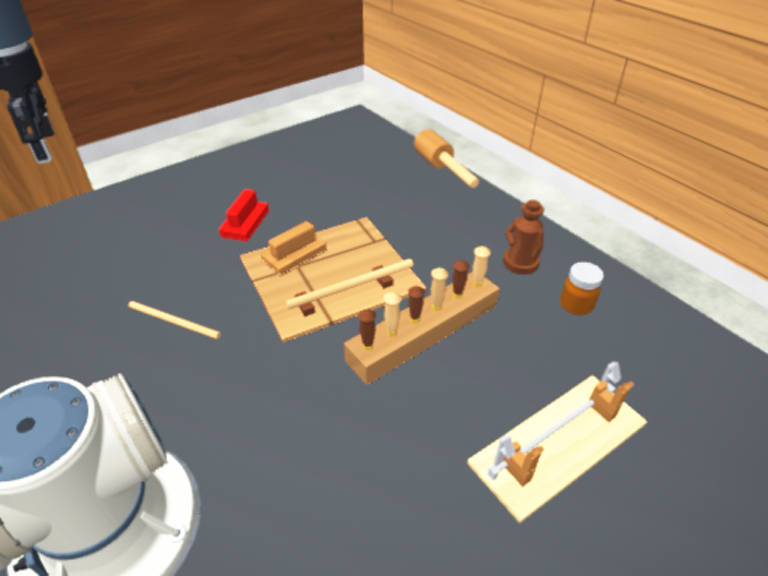

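The top view (768 px wide) shows two dowel candidates: the stick at (352,300) in the board's rests, and a shorter, thinner one at (283,466) on the bench. The board one is larger, so I choose it. There are two sander shapes: the wood and cork one on the board at (271,322), and a red one at (181,340). I choose the wood one. The fixture is at (585,263) with its jaw on the left (+y), and the rack is at (435,275).

```bash
cat > m.py <<'E'
from h import *
import pickle
d=pickle.load(open('d0.pkl','rb'))
def line(P):
    c=P.mean(0);_,s,v=np.linalg.svd(P-c,full_matrices=False); a=v[0]*np.sign(v[0][0]); t=(P-c)@a
    return c+a*(t.max()+t.min())/2,a,np.ptp(t)
for n in ['top','side']:
    c=d[n];P=cloud(c)
    box=lambda x0,x1,y0,y1,z0,z1:P[(P[...,0]>x0)&(P[...,0]<x1)&(P[...,1]>y0)&(P[...,1]<y1)&(P[...,2]>z0)&(P[...,2]<z1)]
    def rect(name,Q):
        if len(Q)<20: print(n,name,len(Q));return
        r=cv2.minAreaRect(Q[:,:2].astype(np.float32)*1000); print(n,name,len(Q),'z med/max',np.round([np.median(Q[:,2]),Q[:,2].max()],4),'rect',np.round(r[0],1),np.round(r[1],1),round(r[2],2))
    print(n,'table z',np.median(box(.25,.6,-.05,.0,-.03,.03)[:,2]))
    if n=='top':
        for nm,(u,v) in dict(dowel=(352,300),sander=(271,322),fix=(600,263),rack=(435,320),red=(181,340),stick=(283,466),fig=(414,135),jar=(490,125)).items():
            print(nm,np.round(P[int(v/1.5),int(u/1.5)],4))
    pickle.dump(P,open(n+'.pkl','wb'))
E
python3 m.py
```

```text
top table z 0.0006030767435242224
dowel [0.4853 0.1603 0.0335]
sander [0.449  0.2976 0.0659]
fix [ 0.5427 -0.2877  0.0102]
rack [0.4451 0.0142 0.0465]
red [0.4234 0.4554 0.0567]
stick [0.2036 0.2867 0.0155]
fig [0.7655 0.0405 0.088 ]
jar [ 0.7836 -0.0924  0.0788]
side table z 0.0012408040709219748
```

```bash
cat >> m.py <<'E'
    def blob(x0,x1,y0,y1,z0,z1): return box(x0,x1,y0,y1,z0,z1)
    Q=box(.36,.62,.12,.20,.028,.045)
    m,a,L=line(Q); print(n,'dowel',len(Q),np.round(m,4),np.round(a,4),L,'yaw',np.arctan2(a[1],a[0]),'ztop',np.percentile(Q[:,2],90))
    rect('sander rib',box(.36,.54,.24,.36,.055,.075)); rect('sander sole',box(.36,.54,.24,.36,.022,.036))
    rect('board',box(.3,.65,.08,.40,.006,.0145))
    rect('rack',box(.3,.7,-.06,.07,.038,.05)); rect('rack tops',box(.3,.7,-.06,.07,.1,.15))
    rect('fix base',box(.35,.75,-.38,-.15,.006,.0145)); rect('fix forks',box(.35,.75,-.38,-.15,.035,.12))
    for s in (.45,.62):
        rect('fork near x%.2f'%s,box(s-.07,s+.07,-.38,-.15,.06,.12))
E
python3 m.py | grep -v '^[a-z]* \['
```

```text
top table z 0.0006030767435242224
top dowel 546 [0.4825 0.1597 0.0346] [ 0.9863 -0.165   0.    ] 0.23939417010101932 yaw -0.16573913665691564 ztop 0.03826373357621404
top sander rib 365 z med/max [0.066 0.073] rect [449.3 303. ] [89.6 26.5] 6.23
top sander sole 535 z med/max [0.0303 0.0358] rect [449.6 303. ] [110.1  61.4] 6.8
top board 6602 z med/max [0.0103 0.0145] rect [474.  239.9] [346.9 318.6] 0.39
top rack 1758 z med/max [0.0453 0.05  ] rect [527.4  12.4] [280.2  60.3] 0.37
top rack tops 505 z med/max [0.1193 0.1331] rect [527.2  12.6] [252.3  25.6] 0.82
top fix base 2606 z med/max [0.0104 0.0145] rect [ 549.6 -266.5] [398.7 227.2] 0.22
top fix forks 430 z med/max [0.0599 0.0965] rect [ 544.1 -259.9] [ 46. 217.] 87.38
top fork near x0.45 99 z med/max [0.0821 0.0965] rect [ 450.1 -256.5] [17.7 52.7] 27.94
top fork near x0.62 115 z med/max [0.0798 0.0934] rect [ 637.6 -264.3] [51.3 19.1] 57.65
side table z 0.0012408040709219748
side dowel 479 [0.4822 0.157  0.0344] [ 0.9866 -0.1631  0.0012] 0.24033513197204565 yaw -0.16388053697872426 ztop 0.03788781762016036
side sander rib 289 z med/max [0.0666 0.0712] rect [449.4 302.4] [89.7 27.7] 6.25
side sander sole 361 z med/max [0.0312 0.0359] rect [449.2 302.2] [109.9  62.7] 5.8
side board 4322 z med/max [0.0115 0.0145] rect [484.1 228.9] [244.  277.8] 80.52
side rack 1714 z med/max [0.046  0.0499] rect [527.   12.9] [281.1  62.9] 0.22
side rack tops 642 z med/max [0.116  0.1301] rect [527.1  12.6] [ 24.7 255.4] 89.98
side fix base 3968 z med/max [0.0106 0.0145] rect [ 542.7 -259.4] [101.1 251.8] 87.18
side fix forks 870 z med/max [0.061 0.094] rect [ 542.6 -258.9] [ 45.5 218.1] 86.95
side fork near x0.45 247 z med/max [0.0774 0.094 ] rect [ 447.5 -255.2] [20.3 53.4] 24.02
side fork near x0.62 194 z med/max [0.0763 0.0932] rect [ 635.8 -263.6] [51.5 21.4] 57.01
```

```bash
python3 - <<'E'
from h import *
import pickle
d=pickle.load(open('d0.pkl','rb'))
a=d['top']['img'][120:232,355:425]; b=d['side']['img'][235:350,300:440]
a=cv2.resize(a,None,fx=5,fy=5,interpolation=2)[:575];b=cv2.resize(b,None,fx=5,fy=5,interpolation=2)
h=max(len(a),len(b)); im=np.zeros((h,a.shape[1]+b.shape[1],3),np.uint8); im[:len(a),:a.shape[1]]=a; im[:len(b),a.shape[1]:]=b
cv2.imwrite('pics/fix.png',cv2.resize(im,None,fx=.75,fy=.75)[...,::-1])
E
```

```text
(no output)
```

View pics/fix.png

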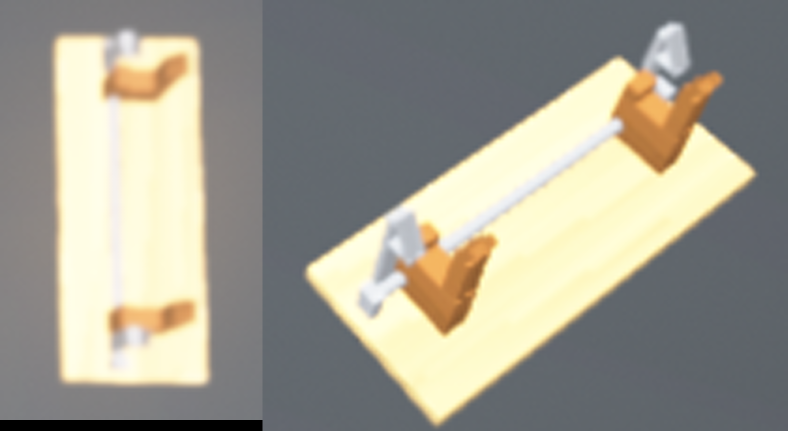

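The crop shows the fixture with the jaw, its bar and the short prongs on the left (+y), and the tall flared prongs on the right. Next I refine the fixture frame and locate the jaw bar.

```bash
cat > f.py <<'E'
from h import *
import pickle
d=pickle.load(open('d0.pkl','rb'))
for n in ['top','side']:
    P=pickle.load(open(n+'.pkl','rb')); I=d[n]['img'].astype(int)
    m=(P[...,0]>.38)&(P[...,0]<.7)&(P[...,1]>-.35)&(P[...,1]<-.18)&(I[...,0]>150)&(P[...,2]>.004)&(P[...,2]<.02)
    m=cv2.morphologyEx(m.astype(np.uint8),cv2.MORPH_OPEN,np.ones((3,3)))>0
    k,l,st,_=cv2.connectedComponentsWithStats(m.astype(np.uint8)); m=l==1+st[1:,4].argmax()
    r=cv2.minAreaRect(P[m][:,:2].astype(np.float32)*1000); print(n,r,np.median(P[m][:,2]))
    # frame from guess
    yaw=-.05; c=np.array([.5427,-.2595]); Rz=np.array([[np.cos(yaw),-np.sin(yaw)],[np.sin(yaw),np.cos(yaw)]])
    F=P.copy();F[...,:2]=(P[...,:2]-c)@Rz
    for a,b in((-.07,-.03),(-.03,.03),(.03,.07)):
        s=(F[...,0]>a)&(F[...,0]<b)&(abs(F[...,1])<.045)&(F[...,2]>.016)&(F[...,2]<.06)
        q=F[s]; print(n,'bar x',a,len(q),'y',np.round(np.percentile(q[:,1],[5,50,95]),4),'z',np.round(np.percentile(q[:,2],[5,50,95]),4)) if len(q) else 0
    for sx in(-1,1):
        s=(abs(F[...,0]*sx-.085)<.007)&(abs(F[...,1])<.05)&(F[...,2]>.02); q=F[s]
        for y0 in np.arange(-.03,.03,.006):
            w=q[(q[:,1]>=y0)&(q[:,1]<y0+.006)]
            if len(w): print('  fork',sx,'y%.3f'%y0,len(w),np.round(w[:,2].max(),4))
        s=(F[...,0]*sx>.06)&(F[...,0]*sx<.12)&(F[...,2]>.047)&(abs(F[...,1])<.05); q=F[s]
        w=q[(q[:,2]>.07)&(q[:,0]*sx<.094)]; print('  tall prong x',np.round(np.percentile(w[:,0],[2,50,98]),4),'y',np.round(np.percentile(w[:,1],[2,98]),4)) if len(w) else 0
        w=q[(q[:,2]>.07)&(q[:,0]*sx>.095)]; print('  nose x',np.round(np.percentile(w[:,0],[2,50,98]),4),'y',np.round(np.percentile(w[:,1],[2,98]),4),w[:,2].max()) if len(w) else 0
E
python3 f.py
```

```text
top ((544.7573852539062, -258.72747802734375), (100.4946060180664, 251.7274627685547), 88.18305969238281) 0.010646684168402976
top bar x -0.07 49 y [0.0016 0.0138 0.0171] z [0.0166 0.0232 0.0275]
top bar x -0.03 78 y [0.0082 0.0135 0.0247] z [0.0164 0.0233 0.0277]
top bar x 0.03 53 y [-0.0045  0.0143  0.023 ] z [0.0163 0.0233 0.0269]
  fork -1 y-0.024 12 0.0945
  fork -1 y-0.018 22 0.0965
  fork -1 y-0.012 37 0.0836
  fork -1 y-0.006 13 0.0476
  fork -1 y-0.000 9 0.0483
  fork -1 y0.006 8 0.0566
  fork -1 y0.012 17 0.0599
  fork -1 y0.018 20 0.0598
  tall prong x [-0.092  -0.0846 -0.0766] y [-0.0225 -0.0104]
  nose x [-0.107  -0.1018 -0.0956] y [0.0072 0.0215] 0.09235030290823909
  fork 1 y-0.024 14 0.0931
  fork 1 y-0.018 29 0.0934
  fork 1 y-0.012 34 0.0854
  fork 1 y-0.006 12 0.048
  fork 1 y-0.000 15 0.0512
  fork 1 y0.006 11 0.0596
  fork 1 y0.012 15 0.0591
  fork 1 y0.018 18 0.056
  tall prong x [0.0779 0.0848 0.0931] y [-0.022  -0.0097]
  nose x [0.0963 0.1022 0.1091] y [0.0067 0.0224] 0.09011622027217636
side ((542.720458984375, -259.4194641113281), (101.0518569946289, 251.77
[... 255 characters left out ...]
 0.0264]
  fork -1 y-0.024 83 0.0928
  fork -1 y-0.018 25 0.094
  fork -1 y-0.012 12 0.083
  fork -1 y-0.006 18 0.0479
  fork -1 y-0.000 23 0.0482
  fork -1 y0.006 27 0.057
  fork -1 y0.012 11 0.0588
  fork -1 y0.018 4 0.0574
  tall prong x [-0.0932 -0.089  -0.077 ] y [-0.0215 -0.0099]
  nose x [-0.1085 -0.1031 -0.0957] y [0.0058 0.0234] 0.08896519119286872
  fork 1 y-0.024 62 0.0914
  fork 1 y-0.018 30 0.0932
  fork 1 y-0.012 17 0.0845
  fork 1 y-0.006 15 0.0485
  fork 1 y-0.000 15 0.0484
  fork 1 y0.006 39 0.0572
  fork 1 y0.012 33 0.0584
  fork 1 y0.018 13 0.0557
  tall prong x [0.0754 0.0795 0.0927] y [-0.0207 -0.009 ]
  nose x [0.0951 0.0998 0.1075] y [0.0068 0.0216] 0.08824505922899695
```

```bash
cat >> h.py <<'E'
def plan(pos,yaw,flip=None):
    o=arm.get_obs(); p=np.array(o['tcp_pos']); A=rot(o['tcp_rot'])
    best=None
    for s in (1,-1):
        x=np.array([0,0,-1.]); z=s*np.array([-np.sin(yaw),np.cos(yaw),0]); B=np.column_stack([x,np.cross(z,x),z])
        rv=R.from_matrix(A.T@B).as_rotvec()
        if best is None or np.linalg.norm(rv)<np.linalg.norm(best[0]): best=(rv,B,s)
    rv,B,s=best; dl=np.array(pos)-p
    print('t',o['time_s'],'tcp',np.round(p,4),'q',np.round(o['joint_pos'],2),'F',np.round(o['ft_force'],1),'w',round(o['width'],4))
    print('dworld mm',np.round(dl*1000,1),'ang frac',np.round(rv/(np.pi/4),3),'sign',s)
    print('slide frac from current axes',np.round(A.T@dl/.08,3),'| from aligned axes',np.round(B.T@dl/.08,3))
    return B
E
python3 - <<'E'
from h import *
plan([.482,.158,.12],-.165)
E
```

```text
t 0.15 tcp [0.1412 0.5312 0.2306] q [ 1.6   0.26  0.11 -0.   -1.42 -0.28] F [-0.1 -0.6 -0.5] w 0.0852
dworld mm [ 340.8 -373.2 -110.6] ang frac [-0.121  0.002 -0.   ] sign -1
slide frac from current axes [1.388 5.316 3.412] | from aligned axes [1.383 4.969 3.902]
```

Emit:
{"api": "jog_arm", "payload": {"targets": [{"slide": [0, 0.5, 0.35], "angular": [-0.121, 0.002, 0], "gripper": -1}, {"slide": [0, 0.95, 0.65], "angular": [-0.121, 0.002, 0], "gripper": -1}]}}

```text
time_s: 0.4
tcp_pos: [0.2018, 0.4606, 0.2308]
tcp_rot: [2.856, 1.57, 1.123]
ft_force: [1.2, 0.4, 0.2]
width: 0.0851
```

Emit:
{"api": "jog_arm", "payload": {"targets": [{"slide": [0, 0.5, 0.4], "angular": [0, 0, 0], "gripper": -1}, {"slide": [0, 1, 0.8], "angular": [0, 0, 0], "gripper": -1}]}}

```text
time_s: 0.65
tcp_pos: [0.2705, 0.3841, 0.231]
tcp_rot: [-3.101, 1.57, 1.447]
ft_force: [1.1, 0.1, 0.2]
width: 0.0855
```

Emit:
{"api": "jog_arm", "payload": {"targets": [{"slide": [0, 0.5, 0.4], "angular": [0, 0, 0], "gripper": -1}, {"slide": [0, 1, 0.8], "angular": [0, 0, 0], "gripper": -1}]}}

```text
time_s: 0.9
tcp_pos: [0.3389, 0.3078, 0.231]
tcp_rot: [-3.066, 1.569, 1.482]
ft_force: [0.6, 0.2, 0.4]
width: 0.0853
```

Emit:
{"api": "jog_arm", "payload": {"targets": [{"slide": [0, 0.5, 0.4], "angular": [0, 0, 0], "gripper": -1}, {"slide": [0, 1, 0.8], "angular": [0, 0, 0], "gripper": -1}, {"slide": [0, 1, 0.8], "angular": [0, 0, 0], "gripper": -1}]}}

```text
time_s: 1.27
tcp_pos: [0.408, 0.2306, 0.2306]
tcp_rot: [-2.714, 1.57, 1.829]
ft_force: [-0.5, 0.9, -0.4]
width: 0.0853
```

```bash
python3 - <<'E'
from h import *
plan([.482,.158,.12],-.165)
E
```

```text
t 1.275 tcp [0.408  0.2306 0.2306] q [ 0.85  0.09 -0.09 -0.   -1.39  0.55] F [-0.5  0.9 -0.4] w 0.0853
dworld mm [  74.   -72.6 -110.6] ang frac [-0.006 -0.001  0.   ] sign -1
slide frac from current axes [1.382 1.066 0.739] | from aligned axes [1.383 1.062 0.743]
```

Emit:
{"api": "jog_arm", "payload": {"targets": [{"slide": [0.2, 0.5, 0.37], "angular": [-0.006, 0, 0], "gripper": -1}, {"slide": [0.4, 1, 0.74], "angular": [-0.006, 0, 0], "gripper": -1}, {"slide": [0.4, 1, 0.74], "angular": [-0.006, 0, 0], "gripper": -1}]}}

```text
time_s: 1.65
tcp_pos: [0.476, 0.1598, 0.1969]
tcp_rot: [-1.238, 1.568, -2.972]
ft_force: [0.6, 0.2, -0.2]
width: 0.0853
```

```bash
python3 - <<'E'
from h import *
import pickle
c=arm.camera('wrist'); pickle.dump(c,open('w1.pkl','wb')); save('w1.png',c,s=1.2)
P=cloud(c); q=P[(P[...,0]>.3)&(P[...,0]<.66)&(P[...,1]>.1)&(P[...,1]<.21)&(P[...,2]>.0295)&(P[...,2]<.042)]
from scipy import stats
m=q.mean(0); a=np.linalg.svd(q-m,full_matrices=False)[2][0]; a*=np.sign(a[0]); t=(q-m)@a
print(len(q),m,a,np.ptp(t),m+a*(t.max()+t.min())/2,'top',np.percentile(q[:,2],[50,90,98]), np.arctan2(a[1],a[0]))
print('board z',np.median(P[(abs(P[...,0]-.48)<.05)&(abs(P[...,1]-.23)<.02)][:,2]))
plan([.482,.158,.015],-.165)
E
```

```text
3082 [0.49621857 0.15856616 0.03406811] [ 9.86369583e-01 -1.64543192e-01  7.64079114e-04] 0.2395917749327212 [0.48324    0.16073121 0.03405806] top [0.03444967 0.03581916 0.03659692] -0.1652949213814966
board z 0.2637794479456196
t 1.7 tcp [0.4757 0.161  0.1979] q [ 0.64  0.17 -0.08 -0.   -1.32  0.77] F [-0.9 -0.7  0.5] w 0.0852
dworld mm [   6.3   -3.  -182.9] ang frac [ 0.004 -0.     0.002] sign -1
slide frac from current axes [2.286 0.088 0.024] | from aligned axes [2.286 0.084 0.023]
```

View pics/w1.png

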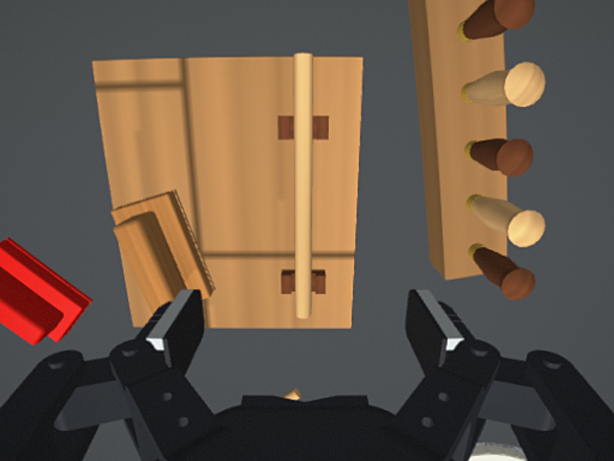

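The wrist view shows the thick dowel lying in both brown rests, ends at (303,55) and (303,317), and the wood sander at (165,250). Both choices are confirmed. I now go down to the dowel.

Emit:
{"api": "jog_arm", "payload": {"targets": [{"slide": [0.5, 0.05, 0.01], "angular": [0.004, 0, 0.002], "gripper": -1}, {"slide": [0.95, 0.1, 0.01], "angular": [0.004, 0, 0.002], "gripper": -1}]}}

```text
time_s: 1.95
tcp_pos: [0.4832, 0.161, 0.1226]
tcp_rot: [2.437, 1.567, 0.704]
ft_force: [-0.2, -0.2, -0.2]
width: 0.0855
```

Emit:
{"api": "jog_arm", "payload": {"targets": [{"slide": [0.4, 0, 0], "angular": [0, 0, 0], "gripper": -1}, {"slide": [0.75, 0, 0], "angular": [0, 0, 0], "gripper": -1}, {"slide": [0.85, 0, 0], "angular": [0, 0, 0], "gripper": -1}, {"slide": [0.85, 0, 0], "angular": [0, 0, 0], "gripper": -1}]}}

```text
time_s: 2.45
tcp_pos: [0.4837, 0.1605, 0.0555]
tcp_rot: [2.241, 1.568, 0.508]
ft_force: [0.4, 0.8, -0.3]
width: 0.0851
```

```bash
python3 - <<'E'
from h import *
plan([.483,.159,.0135],-.165)
c=arm.camera('wrist')
plan([.483,.159,.0135],-.165)
E
```

```text
t 2.45 tcp [0.4837 0.1605 0.0555] q [ 0.63  0.3  -0.3   0.   -0.96  0.78] F [ 0.4  0.8 -0.3] w 0.0851
dworld mm [ -0.7  -1.5 -42. ] ang frac [ 0.004 -0.002 -0.003] sign -1
slide frac from current axes [ 0.525 -0.007  0.021] | from aligned axes [ 0.525 -0.006  0.02 ]
t 2.5 tcp [0.4843 0.1606 0.0561] q [ 0.63  0.3  -0.3   0.   -0.96  0.78] F [-0.3 -0.3 -0.1] w 0.0851
dworld mm [ -1.3  -1.6 -42.6] ang frac [ 0.004 -0.003 -0.004] sign -1
slide frac from current axes [ 0.532 -0.014  0.024] | from aligned axes [ 0.532 -0.012  0.022]
```

Emit:
{"api": "jog_arm", "payload": {"targets": [{"slide": [0.3, -0.01, 0.02], "angular": [0, 0, 0], "gripper": -1}, {"slide": [0.525, -0.01, 0.02], "angular": [0, 0, 0], "gripper": -1}, {"slide": [0.525, -0.01, 0.02], "angular": [0, 0, 0], "gripper": 0.3}, {"slide": [0.525, -0.01, 0.02], "angular": [0, 0, 0], "gripper": 1}, {"slide": [0.525, -0.01, 0.02], "angular": [0, 0, 0], "gripper": 1}, {"slide": [0.525, -0.01, 0.02], "angular": [0, 0, 0], "gripper": 1}, {"slide": [0.525, -0.01, 0.02], "angular": [0, 0, 0], "gripper": 1}, {"slide": [0.525, -0.01, 0.02], "angular": [0, 0, 0], "gripper": 1}]}}

```text
time_s: 3.5
tcp_pos: [0.4833, 0.1586, 0.0138]
tcp_rot: [2.269, 1.567, 0.535]
ft_force: [-1.8, 0.4, 7.1]
width: 0.0138
```

Emit:
{"api": "jog_arm", "payload": {"targets": [{"slide": [-0.05, 0, 0], "angular": [0, 0, 0], "gripper": 1}, {"slide": [-0.3, 0, 0], "angular": [0, 0, 0], "gripper": 1}, {"slide": [-0.9, 0, 0], "angular": [0, 0, 0], "gripper": 1}, {"slide": [-1, 0, 0], "angular": [0, 0, 0], "gripper": 1}]}}

```text
time_s: 4.0
tcp_pos: [0.4845, 0.159, 0.0962]
tcp_rot: [2.242, 1.563, 0.508]
ft_force: [0.4, -0.1, -0.8]
width: 0.0141
```

```bash
cat > dw.py <<'E'
from h import *
import pickle,sys
n=sys.argv[1]
c=arm.camera('wrist'); s=arm.camera('side')
pickle.dump((c,s),open(n+'.pkl','wb')); save(n+'.png',c,s=1.2)
o=arm.get_obs(); p=np.array(o['tcp_pos']);A=rot(o['tcp_rot'])
for nm,k in(('wrist',c),('side',s)):
    P=(cloud(k)-p)@A   # tool frame
    m=(abs(P[...,1])<.16)&(abs(P[...,2])<.011)&(P[...,0]>-.035)&(P[...,0]<.005)&(abs(P[...,1])>.02)
    q=P[m]
    if len(q)<20: print(nm,len(q)); continue
    mm=q.mean(0);a=np.linalg.svd(q-mm,full_matrices=False)[2][0];a*=np.sign(a[1]);
    print(nm,len(q),'yrange',np.round(np.percentile(q[:,1],[0,1,99,100]),4),'dir',np.round(a,4),'x(z) near',np.round(np.percentile(q[:,0],[2,50,98]),4),'z',np.round(np.median(q[:,2]),4))
    for y0 in np.arange(-.13,.13,.02):
        w=q[(q[:,1]>=y0)&(q[:,1]<y0+.02)]
        if len(w)>5: print('  y%.2f'%y0,len(w),'x min',np.round(np.percentile(w[:,0],[3,50]),4),'z',np.round(np.percentile(w[:,2],[3,50,97]),4))
print(o['time_s'],p,o['width'],np.round(o['ft_force'],1),np.round(o['ft_torque'],2))
E
python3 dw.py g1
```

```text
wrist 9446 yrange [-0.0441 -0.0377  0.1124  0.1149] dir [-0.0016  1.      0.001 ] x(z) near [-0.025  -0.023  -0.0173] z -0.0014
  y-0.05 449 x min [-0.0245 -0.0228] z [-0.0092 -0.0018  0.0062]
  y-0.03 483 x min [-0.0248 -0.0229] z [-0.009  -0.0013  0.0057]
  y0.01 682 x min [-0.0247 -0.0229] z [-0.0089 -0.0018  0.0057]
  y0.03 1517 x min [-0.0247 -0.0229] z [-0.0089 -0.0014  0.0057]
  y0.05 1739 x min [-0.0249 -0.023 ] z [-0.0088 -0.0014  0.0058]
  y0.07 1985 x min [-0.0249 -0.023 ] z [-0.0089 -0.0014  0.0058]
  y0.09 2210 x min [-0.025 -0.023] z [-0.0089 -0.0014  0.0059]
  y0.11 381 x min [-0.0252 -0.0227] z [-0.0089 -0.0014  0.0064]
side 476 yrange [-0.1203 -0.1195  0.1177  0.1191] dir [8.0e-04 1.0e+00 3.9e-03] x(z) near [-0.0263 -0.0223 -0.0131] z 0.0041
  y-0.13 33 x min [-0.0265 -0.0217] z [-0.0063  0.0028  0.0071]
  y-0.11 55 x min [-0.0256 -0.0225] z [-0.0041  0.0039  0.0072]
  y-0.09 52 x min [-0.0261 -0.0222] z [-0.0047  0.0037  0.0069]
  y-0.07 52 x min [-0.0265 -0.0225] z [-0.0039  0.0043  0.0071]
  y-0.05 51 x min [-0.0259 -0.0227] z [-0.0047  0.0036  0.0078]
  y-0.03 25 x min [-0.0256 -0.0219] z [-0.0027  0.0047  0.0074]
  y0.01 11 x min [-0.0215 -0.0187] z [0.0041 0.0051 0.0078]
  y0.03 42 x min [-0.0261 -0.0214] z [-0.0021  0.0046  0.0081]
  y0.05 48 x min [-0.0259 -0.0223] z [-0.0028  0.004   0.0075]
  y0.07 44 x min [-0.026  -0.0225] z [-0.0039  0.0046  0.008 ]
  y0.09 42 x min [-0.026  -0.0227] z [-0.005   0.0043  0.0079]
  y0.11 21 x min [-0.0251 -0.0228] z [-0.0036  0.0045  0.008 ]
4.1 [0.48299722 0.15847992 0.09377853] 0.01372324415115633 [ 0.1 -0.3 -0.5] [-0.    0.05  0.02]
```

View pics/g1.png

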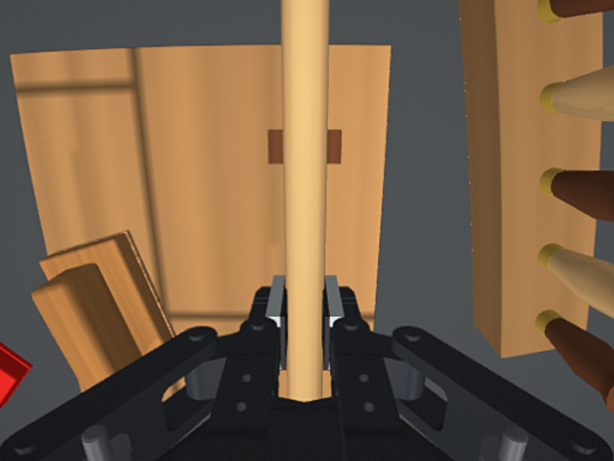

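The dowel is held level and centred (ends at tool y = ±0.119), its axis about 17 mm behind the fingertips. Now over the rack to above the fixture.

```bash
python3 - <<'E'
from h import *
plan([.5435,-.2595,.20],-.05)
E
```

```text
t 4.1 tcp [0.483  0.1585 0.0938] q [ 0.63  0.26 -0.25 -0.   -1.06  0.78] F [ 0.1 -0.3 -0.5] w 0.0137
dworld mm [  60.5 -418.   106.2] ang frac [-0.144 -0.004 -0.004] sign -1
slide frac from current axes [-1.339  1.6    5.028] | from aligned axes [-1.328  1.016  5.18 ]
```

Emit:
{"api": "jog_arm", "payload": {"targets": [{"slide": [-0.5, 0, 0.05], "angular": [-0.05, 0, 0], "gripper": 1}, {"slide": [-0.95, 0, 0.25], "angular": [-0.144, -0.004, -0.004], "gripper": 1}]}}

```text
time_s: 4.35
tcp_pos: [0.4783, 0.1381, 0.1681]
tcp_rot: [-0.937, 1.565, -2.555]
ft_force: [-0.1, 0.2, 0.3]
width: 0.0141
```

Emit:
{"api": "jog_arm", "payload": {"targets": [{"slide": [-0.25, 0.1, 0.4], "angular": [0, 0, 0], "gripper": 1}, {"slide": [-0.4, 0.2, 0.9], "angular": [0, 0, 0], "gripper": 1}]}}

```text
time_s: 4.6
tcp_pos: [0.4914, 0.0652, 0.2005]
tcp_rot: [-1.019, 1.568, -2.639]
ft_force: [0.1, -0.2, -1.0]
width: 0.0135
```

Emit:
{"api": "jog_arm", "payload": {"targets": [{"slide": [0, 0.1, 0.5], "angular": [0, 0, 0], "gripper": 1}, {"slide": [0, 0.25, 1], "angular": [0, 0, 0], "gripper": 1}]}}

```text
time_s: 4.85
tcp_pos: [0.5069, -0.0164, 0.1996]
tcp_rot: [-1.181, 1.566, -2.802]
ft_force: [0.7, -0.5, -0.2]
width: 0.0136
```

Emit:
{"api": "jog_arm", "payload": {"targets": [{"slide": [0, 0.1, 0.5], "angular": [0, 0, 0], "gripper": 1}, {"slide": [0, 0.25, 1], "angular": [0, 0, 0], "gripper": 1}]}}

```text
time_s: 5.1
tcp_pos: [0.5229, -0.0973, 0.1994]
tcp_rot: [-1.281, 1.566, -2.902]
ft_force: [0.5, 0.5, -0.8]
width: 0.0143
```

Emit:
{"api": "jog_arm", "payload": {"targets": [{"slide": [0, 0.1, 0.5], "angular": [0, 0, 0], "gripper": 1}, {"slide": [0, 0.25, 1], "angular": [0, 0, 0], "gripper": 1}, {"slide": [0, 0.25, 1], "angular": [0, 0, 0], "gripper": 1}]}}

```text
time_s: 5.48
tcp_pos: [0.5389, -0.1791, 0.1986]
tcp_rot: [-1.347, 1.565, -2.971]
ft_force: [-0.3, 0.8, -0.5]
width: 0.0141
```

```bash
python3 - <<'E'
from h import *
plan([.5435,-.2595,.16],-.05)
E
```

```text
t 5.475 tcp [ 0.5389 -0.1791  0.1986] q [-0.04  0.31  0.09  0.   -1.36  1.56] F [-0.3  0.8 -0.5] w 0.0141
dworld mm [  4.6 -80.4 -38.6] ang frac [-0.005  0.002  0.007] sign -1
slide frac from current axes [0.483 0.114 0.999] | from aligned axes [0.483 0.108 1.   ]
```

Emit:
{"api": "jog_arm", "payload": {"targets": [{"slide": [0.2, 0.06, 0.5], "angular": [-0.005, 0.002, 0.007], "gripper": 1}, {"slide": [0.48, 0.11, 1], "angular": [-0.005, 0.002, 0.007], "gripper": 1}, {"slide": [0.48, 0.11, 1], "angular": [-0.005, 0.002, 0.007], "gripper": 1}]}}

```text
time_s: 5.85
tcp_pos: [0.5422, -0.2582, 0.1588]
tcp_rot: [-2.155, 1.567, 2.508]
ft_force: [-0.1, -1.2, -1.2]
width: 0.0141
```

```bash
python3 dw.py g2 | grep -v '  y'; python3 - <<'E'
from h import *
import pickle
plan([.5435,-.2595,.12],-.05)
c,s=pickle.load(open('g2.pkl','rb'))
for k in (c,s):
    P=cloud(k); yaw=-.05; cc=np.array([.5427,-.2595]); Rz=np.array([[np.cos(yaw),-np.sin(yaw)],[np.sin(yaw),np.cos(yaw)]])
    F=P.copy();F[...,:2]=(P[...,:2]-cc)@Rz
    b=F[(abs(F[...,0])<.14)&(abs(F[...,1])<.07)&(F[...,2]>.007)&(F[...,2]<.0125)]
    print('base',len(b),np.round(np.percentile(b[:,0],[.5,99.5]),4),np.round(np.percentile(b[:,1],[.5,99.5]),4))
    for sx in(-1,1):
        q=F[(abs(F[...,0]*sx-.085)<.012)&(abs(F[...,1])<.04)]
        t=q[(q[:,2]>.065)&(q[:,2]<.1)&(q[:,1]<0)]
        sh=q[(q[:,2]>.05)&(q[:,2]<.06)&(q[:,1]>0)]
        for n,w in(('tall',t),('short',sh)):
            if len(w)>10: print(sx,n,len(w),'x',np.round(np.percentile(w[:,0],[2,98]),4),'y',np.round(np.percentile(w[:,1],[2,98]),4),'zmax',w[:,2].max())
        q=F[(F[...,0]*sx>.095)&(F[...,0]*sx<.11)&(abs(F[...,1])<.04)&(F[...,2]>.065)&(F[...,2]<.1)]
        if len(q)>10: print(sx,'nose',len(q),'x',np.round(np.percentile(q[:,0],[2,98]),4),'y',np.round(np.percentile(q[:,1],[2,98]),4),q[:,2].max())
    q=F[(F[...,2]>.16)&(F[...,2]<.19)&(abs(F[...,1])<.012)&(abs(F[...,0])<.14)&(abs(F[...,0])>.03)]
    print('dowel in fixture frame',len(q),'x',np.round(np.percentile(q[:,0],[.5,99.5]),4),'y',np.round(np.percentile(q[:,1],[2,98]),4),'z',np.round(np.percentile(q[:,2],[50,97]),4))
    for a in np.arange(-.12,.12,.04):
        w=q[(q[:,0]>a)&(q[:,0]<a+.04)]
        if len(w)>10: print('   ',round(a,2),'y',np.round(np.percentile(w[:,1],[2,98]),4),'z',np.round(np.percentile(w[:,2],97),4))
E
```

```text
wrist 9393 yrange [-0.0476 -0.0405  0.1099  0.1122] dir [0.0068 1.     0.003 ] x(z) near [-0.0193 -0.0173 -0.0115] z 0.0007
side 614 yrange [-0.1235 -0.1229  0.1155  0.1188] dir [0.0067 0.9998 0.0198] x(z) near [-0.0225 -0.0194 -0.0116] z 0.0028
5.95 [ 0.54371896 -0.25697576  0.16165036] 0.013908673675883065 [0.2 0.3 0.8] [ 0.02 -0.02  0.02]
t 5.95 tcp [ 0.5437 -0.257   0.1617] q [-0.18  0.38  0.11 -0.   -1.3   1.71] F [0.2 0.3 0.8] w 0.0139
dworld mm [ -0.2  -2.5 -41.7] ang frac [ 0.004 -0.001 -0.002] sign -1
slide frac from current axes [ 0.521 -0.002  0.032] | from aligned axes [ 0.521 -0.001  0.032]
base 11716 [-0.0771  0.1261] [-0.0498  0.0497]
-1 nose 23 x [-0.1063 -0.0955] y [0.0158 0.0203] 0.08764233068938915
1 tall 393 x [0.0788 0.0943] y [-0.0216 -0.0116] zmax 0.09280634164542403
1 short 58 x [0.0792 0.0937] y [0.0178 0.0197] zmax 0.05620175955325207
1 nose 185 x [0.0974 0.1089] y [0.0163 0.0223] 0.08801921049982359
dowel in fixture frame 8240 x [-0.0408  0.1113] y [-0.0055  0.0097] z [0.179  0.1809]
    -0.08 y [-0.006   0.0098] z 0.1807
    -0.04 y [-0.0057  0.0096] z 0.1
[... 173 characters left out ...]
3 x [-0.0932 -0.0776] y [-0.0215 -0.0099] zmax 0.09337399697994297
-1 short 26 x [-0.0865 -0.0771] y [0.0097 0.0193] zmax 0.05785201054235045
-1 nose 124 x [-0.1084 -0.0956] y [0.0038 0.0229] 0.08942093255377259
1 tall 88 x [0.0762 0.0933] y [-0.0204 -0.0089] zmax 0.09357667981030382
1 short 37 x [0.0778 0.0961] y [0.0098 0.0209] zmax 0.05791147492625259
1 nose 45 x [0.0951 0.1082] y [0.0043 0.0182] 0.08244290367196594
dowel in fixture frame 564 x [-0.1223  0.1178] y [-0.0052  0.0088] z [0.181  0.1838]
    -0.12 y [-0.0051  0.0091] z 0.1838
    -0.08 y [-0.0052  0.0087] z 0.1841
    -0.04 y [-0.0054  0.0083] z 0.1833
    0.04 y [-0.005  -0.0014] z 0.1816
    0.08 y [-0.0055  0.0056] z 0.1831
```

View pics/g2.png

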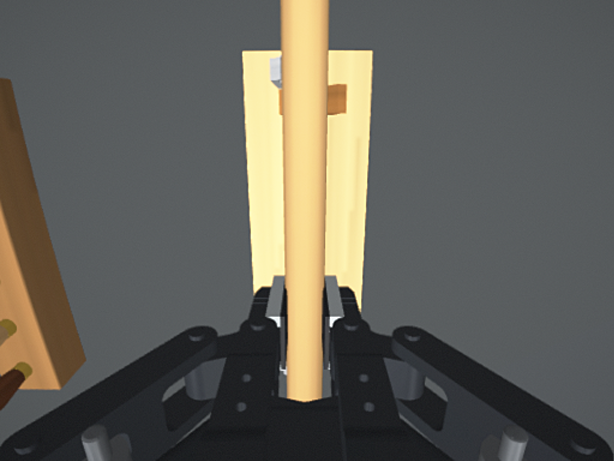

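Emit:
{"api": "jog_arm", "payload": {"targets": [{"slide": [0.4, 0.02, 0.025], "angular": [0, 0, 0], "gripper": 1}, {"slide": [0.8, 0.02, 0.025], "angular": [0, 0, 0], "gripper": 1}, {"slide": [0.8, 0.02, 0.025], "angular": [0, 0, 0], "gripper": 1}]}}

```text
time_s: 6.32
tcp_pos: [0.5446, -0.2578, 0.097]
tcp_rot: [-2.596, 1.569, 2.071]
ft_force: [-0.2, -0.3, -0.1]
width: 0.0138
```

```bash
cat > al.py <<'E'
from h import *
import sys
n,zd=sys.argv[1],float(sys.argv[2])
o=arm.get_obs(); print(o['time_s'],o['tcp_pos'],np.round(o['ft_force'],1),np.round(o['ft_torque'],2),o['width'])
for nm in('wrist','side','top'):
    k=arm.camera(nm); save(n+nm+'.png',k,s=1.2)
    P=cloud(k); yaw=-.05; cc=np.array([.5427,-.2595]); Rz=np.array([[np.cos(yaw),-np.sin(yaw)],[np.sin(yaw),np.cos(yaw)]])
    F=P.copy();F[...,:2]=(P[...,:2]-cc)@Rz
    b=F[(abs(F[...,0])<.14)&(abs(F[...,1])<.07)&(F[...,2]>.007)&(F[...,2]<.0125)]
    print(nm,'base',len(b),np.round(np.percentile(b[:,0],[.5,99.5]),4),np.round(np.percentile(b[:,1],[.5,99.5]),4))
    q=F[(F[...,2]>zd-.004)&(F[...,2]<zd+.014)&(abs(F[...,1])<.0115)&(abs(F[...,0])<.14)&(abs(F[...,0])>.03)]
    if len(q)<10: continue
    print('  dowel x',np.round(np.percentile(q[:,0],[.5,99.5]),4),'y',np.round(np.percentile(q[:,1],[2,98]),4))
    for a in np.arange(-.12,.12,.03):
        w=q[(q[:,0]>a)&(q[:,0]<a+.03)]
        if len(w)>10: print('    %.2f'%a,len(w),'y',np.round(np.percentile(w[:,1],[2,98]),4),'ztop',np.round(np.percentile(w[:,2],95),4))
E
python3 al.py a1 .111
```

```text
6.325 [ 0.54461213 -0.25778404  0.09695844] [-0.2 -0.3 -0.1] [-0.02  0.07 -0.02] 0.013845310473085933
wrist base 17232 [-0.0633  0.1258] [-0.0498  0.0496]
  dowel x [-0.0386  0.1135] y [-0.0047  0.0105]
    -0.06 424 y [-0.0055  0.0101] ztop 0.1192
    0.03 2347 y [-0.0047  0.0104] ztop 0.1189
    0.06 2860 y [-0.0046  0.0106] ztop 0.119
    0.09 2658 y [-0.0047  0.0106] ztop 0.1189
side base 3110 [-0.1252  0.1229] [-0.0501  0.0497]
  dowel x [-0.1185  0.1203] y [-0.0057  0.008 ]
    -0.12 154 y [-0.0055  0.0085] ztop 0.1232
    -0.09 121 y [-0.0056  0.0076] ztop 0.1231
    -0.06 117 y [-0.0056  0.0081] ztop 0.1222
    0.09 44 y [-0.0058  0.0039] ztop 0.1214
top base 253 [-0.1231  0.0752] [-0.0541 -0.0078]
  dowel x [-0.116   0.0534] y [-0.0061  0.0086]
    -0.12 73 y [-0.0058  0.0083] ztop 0.1241
    -0.09 74 y [-0.0066  0.0081] ztop 0.1244
    -0.06 70 y [-0.0052  0.0088] ztop 0.1241
    0.03 14 y [0.0014 0.0086] ztop 0.1237
```

```bash
python3 - <<'E'
from h import *
a=[]
for i in range(4):
    a.append(np.r_[arm.get_obs()['tcp_pos']]); arm.camera('wrist')
print(np.round(a,4),np.mean(a,0)); plan([.5427,-.2595,.085],-.05)
E
```

```text
[[ 0.5472 -0.2594  0.101 ]
 [ 0.5473 -0.2595  0.1011]
 [ 0.5472 -0.2595  0.1009]
 [ 0.547  -0.2596  0.1007]] [ 0.54718056 -0.25948845  0.10092008]
t 6.675 tcp [ 0.5468 -0.2596  0.1003] q [-0.19  0.43  0.02 -0.   -1.15  1.71] F [-0.2  0.  -0.2] w 0.0138
dworld mm [ -4.1   0.1 -15.3] ang frac [ 0.005  0.001 -0.008] sign -1
slide frac from current axes [ 0.191 -0.052  0.001] | from aligned axes [ 0.192 -0.051  0.002]
```

Emit:
{"api": "jog_arm", "payload": {"targets": [{"slide": [0, -0.01, 0.019], "angular": [0, 0, 0], "gripper": 1}, {"slide": [0.2, -0.01, 0.019], "angular": [0, 0, 0], "gripper": 1}, {"slide": [0.3, -0.01, 0.019], "angular": [0, 0, 0], "gripper": 1}, {"slide": [0.3, -0.01, 0.019], "angular": [0, 0, 0], "gripper": 1}]}}

```text
time_s: 7.18
tcp_pos: [0.5444, -0.2608, 0.0735]
tcp_rot: [1.969, 1.569, 0.351]
ft_force: [1.0, -0.8, -0.0]
width: 0.0137
```

```bash
python3 al.py a2 .089
```

```text
7.175 [ 0.54442038 -0.26077469  0.07349332] [ 1.  -0.8 -0. ] [-0.01 -0.03 -0.02] 0.013685875478017811
wrist base 19336 [-0.054   0.1258] [-0.0498  0.0496]
  dowel x [-0.0387  0.1135] y [-0.0078  0.0074]
    -0.06 429 y [-0.0085  0.0072] ztop 0.0955
    0.03 2336 y [-0.0078  0.0073] ztop 0.0956
    0.06 2868 y [-0.0077  0.0075] ztop 0.0957
    0.09 2639 y [-0.0078  0.0076] ztop 0.0957
side base 3048 [-0.1252  0.1224] [-0.0501  0.0495]
  dowel x [-0.1198  0.1205] y [-0.0081  0.0065]
    -0.12 157 y [-0.0082  0.0063] ztop 0.0982
    -0.09 129 y [-0.008   0.0063] ztop 0.0984
    -0.06 124 y [-0.0081  0.0067] ztop 0.0983
    0.09 41 y [-0.0073  0.001 ] ztop 0.0978
top base 269 [-0.123   0.0646] [-0.0537 -0.0027]
  dowel x [-0.1182  0.0499] y [-0.0088  0.0064]
    -0.12 83 y [-0.0089  0.0063] ztop 0.0993
    -0.09 77 y [-0.0091  0.0065] ztop 0.0999
    -0.06 70 y [-0.0078  0.0059] ztop 0.0993
```

View pics/a2wrist.png

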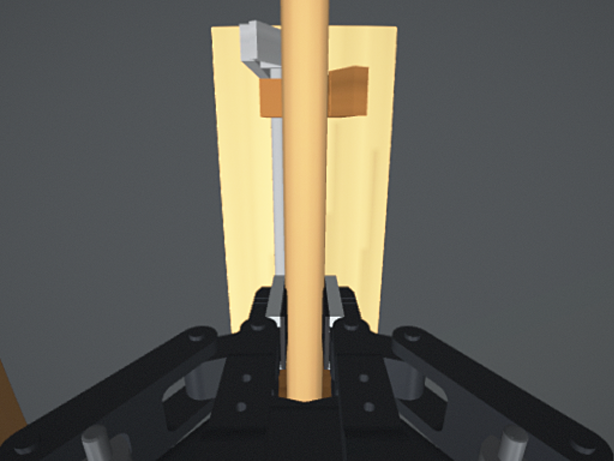

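The dowel (column ~305) lies centred over the slot, with the nose to the left at (262,45). It is level, and its y offset is under 1 mm in all three views. I push down.

Emit:
{"api": "jog_arm", "payload": {"targets": [{"slide": [0.1, 0, 0], "angular": [0, 0, 0], "gripper": 1}, {"slide": [0.2, 0, 0], "angular": [0, 0, 0], "gripper": 1}, {"slide": [0.25, 0, 0], "angular": [0, 0, 0], "gripper": 1}, {"slide": [0.25, 0, 0], "angular": [0, 0, 0], "gripper": 1}]}}

```text
time_s: 7.82
tcp_pos: [0.5457, -0.2622, 0.0571]
tcp_rot: [1.123, 1.565, -0.493]
ft_force: [-3.6, -0.7, 11.6]
width: 0.0136
```

Emit:
{"api": "jog_arm", "payload": {"targets": [{"slide": [0.06, 0, 0], "angular": [0, 0, 0], "gripper": 1}, {"slide": [0.12, 0, 0], "angular": [0, 0, 0], "gripper": 1}, {"slide": [0.16, 0, 0], "angular": [0, 0, 0], "gripper": 1}, {"slide": [0.16, 0, 0], "angular": [0, 0, 0], "gripper": 1}]}}

```text
time_s: 8.32
tcp_pos: [0.5469, -0.2616, 0.043]
tcp_rot: [1.402, 1.563, -0.215]
ft_force: [1.3, -1.6, 4.1]
width: 0.014
```

```bash
python3 al.py a3 .056
```

```text
8.325 [ 0.54686168 -0.2616322   0.04296232] [ 1.3 -1.6  4.1] [-0.55 -0.92 -0.24] 0.014024353609997597
wrist base 22857 [-0.065   0.1257] [-0.0497  0.0495]
  dowel x [-0.0374  0.1145] y [-0.0091  0.0097]
    -0.06 355 y [-0.0086  0.0066] ztop 0.0632
    0.03 2344 y [-0.0087  0.0063] ztop 0.0671
    0.06 3130 y [-0.0093  0.0106] ztop 0.0686
    0.09 3260 y [-0.0092  0.0096] ztop 0.0696
side base 2797 [-0.1252  0.1237] [-0.0501  0.0495]
  dowel x [-0.1176  0.1212] y [-0.0084  0.0097]
    -0.12 157 y [-0.0099  0.0088] ztop 0.0681
    -0.09 92 y [-0.0057  0.0113] ztop 0.0637
    -0.06 118 y [-0.0083  0.0058] ztop 0.0649
    0.09 14 y [-0.0076  0.0011] ztop 0.0699
top base 329 [-0.1231  0.057 ] [-0.0582  0.0058]
  dowel x [-0.1151  0.0463] y [-0.011   0.0052]
    -0.12 51 y [-0.0086  0.0051] ztop 0.0677
    -0.09 74 y [-0.0113  0.0054] ztop 0.065
    -0.06 69 y [-0.0095  0.005 ] ztop 0.0659
```

The -x end has gone in and the +x end is about 8 mm high. I press on while tilting the tool to bring the +x end down.

Emit:
{"api": "jog_arm", "payload": {"targets": [{"slide": [0.0, 0, 0], "angular": [0, 0, -0.03], "gripper": 1}, {"slide": [0.03, -0.01, 0], "angular": [0, 0, -0.055], "gripper": 1}, {"slide": [0.06, -0.01, 0], "angular": [0, 0, -0.055], "gripper": 1}, {"slide": [0.08, -0.01, 0], "angular": [0, 0, -0.055], "gripper": 1}, {"slide": [0.08, -0.01, 0], "angular": [0, 0, -0.055], "gripper": 1}]}}

```text
time_s: 9.1
tcp_pos: [0.544, -0.2607, 0.0386]
tcp_rot: [-1.555, 1.53, 3.112]
ft_force: [-7.5, 4.4, 21.9]
width: 0.014
```

```bash
python3 al.py a4 .053; python3 - <<'E'
import cv2
import numpy as np
a=cv2.imread('pics/a4side.png')[270:440,340:560]; b=cv2.imread('pics/a4wrist.png')
cv2.imwrite('pics/a4.png',np.hstack([cv2.resize(a,(440,340),interpolation=2),cv2.resize(b[:,:],(360,340))]))
E
```

```text
9.1 [ 0.54402792 -0.26066365  0.03861938] [-7.5  4.4 21.9] [ 1.77  2.23 -0.11] 0.013982689439806316
wrist base 25603 [-0.0405  0.1252] [-0.0496  0.0494]
  dowel x [-0.0394  0.1124] y [-0.0083  0.01  ]
    -0.06 448 y [-0.0083  0.0074] ztop 0.0607
    0.03 2382 y [-0.0075  0.0076] ztop 0.0609
    0.06 3280 y [-0.0094  0.0107] ztop 0.0611
    0.09 2643 y [-0.0093  0.0102] ztop 0.0655
side base 2764 [-0.1254  0.1232] [-0.0501  0.0496]
  dowel x [-0.1201  0.1196] y [-0.008   0.0099]
    -0.12 152 y [-0.0094  0.0089] ztop 0.0646
    -0.09 87 y [-0.0051  0.0104] ztop 0.0631
    -0.06 114 y [-0.0077  0.0068] ztop 0.063
top base 372 [-0.1235  0.0759] [-0.0611  0.005 ]
  dowel x [-0.1178  0.0659] y [-0.0111  0.0065]
    -0.12 56 y [-0.0104  0.0049] ztop 0.0652
    -0.09 79 y [-0.0113  0.0065] ztop 0.0644
    -0.06 67 y [-0.0069  0.006 ] ztop 0.0643
    0.03 15 y [0.0005 0.0068] ztop 0.0611
    0.06 11 y [-0.0012  0.0064] ztop 0.0628
```

View pics/a4.png

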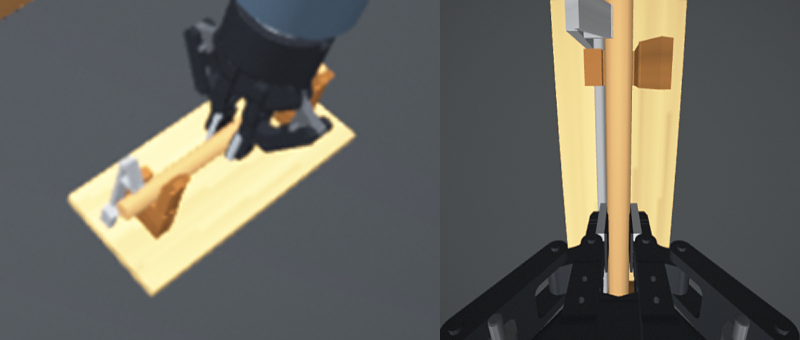

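The dowel looks level with both noses over it. The tops read 61, 63 and 64 mm, which matches home once I allow for the camera biases seen at the rests. I release and rise.

Emit:
{"api": "jog_arm", "payload": {"targets": [{"slide": [0, 0, 0], "angular": [0, 0, 0], "gripper": 0.3}, {"slide": [0, 0, 0], "angular": [0, 0, 0], "gripper": 0}, {"slide": [0, 0, 0], "angular": [0, 0, 0.03], "gripper": -0.3}, {"slide": [0, 0, 0], "angular": [0, 0, 0.055], "gripper": -0.5}, {"slide": [-0.3, 0, 0], "angular": [0, 0, 0.055], "gripper": -0.5}, {"slide": [-0.9, 0, 0], "angular": [0, 0, 0.055], "gripper": -0.5}]}}

```text
time_s: 10.0
tcp_pos: [0.5455, -0.2606, 0.1062]
tcp_rot: [-2.585, 1.569, 2.081]
ft_force: [0.7, -0.8, 1.0]
width: 0.064
```

Emit:
{"api": "jog_arm", "payload": {"targets": [{"slide": [-0.5, 0, 0], "angular": [0, 0, 0], "gripper": -1}, {"slide": [-0.9, -0.4, -0.2], "angular": [0, 0, 0], "gripper": -1}, {"slide": [-0.9, -0.8, -0.3], "angular": [0, 0, 0], "gripper": -1}]}}

```text
time_s: 10.38
tcp_pos: [0.485, -0.2342, 0.1822]
tcp_rot: [1.444, 1.561, -0.172]
ft_force: [-0.1, -0.4, -0.7]
width: 0.0856
```

```bash
python3 al.py a5 .053; python3 - <<'E'
import cv2
import numpy as np
from h import *
plan([.4495,.3025,.2],.11)
a=cv2.imread('pics/a5side.png')[270:440,340:560]; b=cv2.imread('pics/a5wrist.png')
cv2.imwrite('pics/a5.png',np.hstack([cv2.resize(a,(440,340),interpolation=2),cv2.resize(b[:,:],(360,340))]))
E
python3 - <<'E'
exec(open('f.py').read().split("for n in")[0])
c=arm.camera('side');P=cloud(c);yaw=-.05; cc=np.array([.5427,-.2595]); Rz=np.array([[np.cos(yaw),-np.sin(yaw)],[np.sin(yaw),np.cos(yaw)]])
for Q in (pickle.load(open('side.pkl','rb')),P):
    F=Q.copy();F[...,:2]=(Q[...,:2]-cc)@Rz
    for sx in(-1,1):
        w=F[(F[...,0]*sx>.095)&(F[...,0]*sx<.11)&(abs(F[...,1])<.05)&(F[...,2]>.07)]; print(sx,len(w),np.round(np.percentile(w[:,1],[2,50,98]),4),w[:,2].max())
E
```

```text
10.375 [ 0.48497672 -0.23418279  0.18219379] [-0.1 -0.4 -0.7] [ 0.02  0.02 -0.03] 0.0856372584389685
wrist base 13903 [-0.1205  0.112 ] [-0.0499  0.0495]
  dowel x [-0.1162  0.0974] y [-0.0094  0.0099]
    -0.12 358 y [-0.0083  0.0099] ztop 0.0652
    -0.09 553 y [-0.0101  0.0106] ztop 0.0613
    -0.06 516 y [-0.0077  0.0072] ztop 0.0612
    0.03 675 y [-0.0077  0.0074] ztop 0.0613
    0.06 786 y [-0.0094  0.0107] ztop 0.0617
    0.09 227 y [-0.0094  0.0107] ztop 0.0614
side base 3362 [-0.1252  0.123 ] [-0.0501  0.0495]
  dowel x [-0.1196  0.1188] y [-0.0088  0.0103]
    -0.12 160 y [-0.01    0.0068] ztop 0.0644
    -0.09 88 y [-0.0049  0.0106] ztop 0.0632
    -0.06 111 y [-0.0079  0.0065] ztop 0.0633
    0.03 96 y [-0.0077  0.0069] ztop 0.0634
    0.06 101 y [-0.0108  0.0106] ztop 0.0634
    0.09 56 y [-0.0033  0.011 ] ztop 0.066
top base 203 [-0.1231 -0.0422] [-0.0505  0.0003]
  dowel x [-0.1175 -0.0383] y [-0.0108  0.0062]
    -0.12 33 y [-0.009  -0.0008] ztop 0.064
    -0.09 53 y [-0.0109  0.0069] ztop 0.065
    -0.06 28 y [-0.0063  0.006 ] ztop 0.0629
t 10.525 tcp [ 0.4832 -0.2338  0.1801] q [-0.16  0.25 -0.03 -0.   -1.29  1.68] F [ 0.4 -0.1  0.1] w 0.0855
dworld mm [-33.7 536.3  19.9] ang frac [-0.199  0.    -0.007] sign -1
slide frac from current axes [-0.251 -0.729 -6.678] | from aligned axes [-0.248  0.317 -6.71 ]
-1 91 [0.0058 0.0141 0.0234] 0.08896519119286872
1 57 [0.0068 0.0141 0.0216] 0.08824505922899695
-1 8978 [-0.0109  0.0095  0.0474] 0.5881918765841392
1 12 [0.0076 0.0091 0.0109] 0.07889151454449006
```

View pics/a5.png

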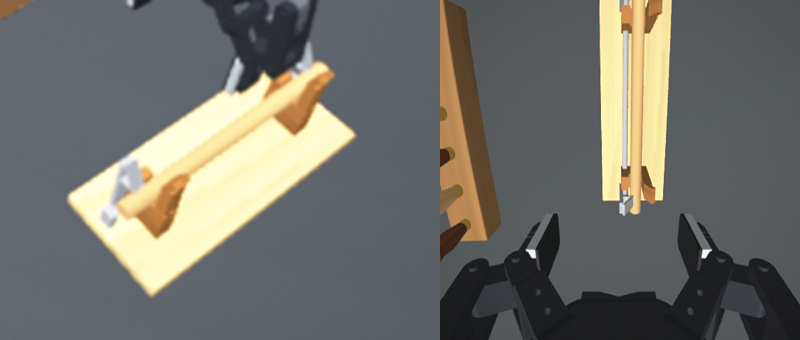

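The side crop shows the dowel in both forks with the nose over its near end. The wrist crop shows the dowel straight along the fixture between the noses. All views read it level and home, its middle within 1 mm. On to the sander.

Emit:
{"api": "jog_arm", "payload": {"targets": [{"slide": [-0.15, -0.1, -0.5], "angular": [-0.15, 0, 0], "gripper": -1}, {"slide": [-0.25, -0.2, -0.95], "angular": [-0.2, 0, 0], "gripper": -1}]}}

```text
time_s: 10.82
tcp_pos: [0.4722, -0.1569, 0.1991]
tcp_rot: [1.366, 1.567, -0.092]
ft_force: [0.0, 1.6, 0.2]
width: 0.0851
```

Emit:
{"api": "jog_arm", "payload": {"targets": [{"slide": [0, 0.05, -0.5], "angular": [0, 0, 0], "gripper": -1}, {"slide": [0, 0.05, -0.98], "angular": [0, 0, 0], "gripper": -1}]}}

```text
time_s: 11.08
tcp_pos: [0.4677, -0.0779, 0.1989]
tcp_rot: [1.393, 1.567, -0.067]
ft_force: [0.5, -0.1, -0.2]
width: 0.0857
```

Emit:
{"api": "jog_arm", "payload": {"targets": [{"slide": [0, 0.05, -0.5], "angular": [0, 0, 0], "gripper": -1}, {"slide": [0, 0.05, -0.98], "angular": [0, 0, 0], "gripper": -1}]}}

```text
time_s: 11.32
tcp_pos: [0.4629, 0.0006, 0.1988]
tcp_rot: [1.341, 1.567, -0.119]
ft_force: [-0.1, -0.0, 0.3]
width: 0.0851
```

Emit:
{"api": "jog_arm", "payload": {"targets": [{"slide": [0, 0.05, -0.5], "angular": [0, 0, 0], "gripper": -1}, {"slide": [0, 0.05, -0.98], "angular": [0, 0, 0], "gripper": -1}]}}

```text
time_s: 11.58
tcp_pos: [0.4582, 0.0792, 0.1988]
tcp_rot: [1.321, 1.567, -0.139]
ft_force: [0.5, -0.6, 0.2]
width: 0.0857
```

Emit:
{"api": "jog_arm", "payload": {"targets": [{"slide": [0, 0.05, -0.5], "angular": [0, 0, 0], "gripper": -1}, {"slide": [0, 0.05, -0.98], "angular": [0, 0, 0], "gripper": -1}]}}

```text
time_s: 11.82
tcp_pos: [0.4534, 0.1576, 0.1987]
tcp_rot: [1.286, 1.567, -0.174]
ft_force: [0.9, 0.2, 0.0]
width: 0.0855
```

Emit:
{"api": "jog_arm", "payload": {"targets": [{"slide": [0, 0, -0.5], "angular": [0, 0, 0], "gripper": -1}, {"slide": [0, 0, -0.9], "angular": [0, 0, 0], "gripper": -1}, {"slide": [0, 0, -0.9], "angular": [0, 0, 0], "gripper": -1}]}}

```text
time_s: 12.2
tcp_pos: [0.4452, 0.2295, 0.1982]
tcp_rot: [1.183, 1.568, -0.274]
ft_force: [0.6, -0.9, 0.8]
width: 0.0853
```

```bash
cat > sn.py <<'E'
from h import *
plan([.4495,.3025,.12],.11)
for nm in ('wrist','side','top'):
    c=arm.camera(nm); P=cloud(c)
    for n,z0,z1 in(('rib',.058,.073),('sole',.024,.036)):
        Q=P[(P[...,0]>.37)&(P[...,0]<.54)&(P[...,1]>.24)&(P[...,1]<.37)&(P[...,2]>z0)&(P[...,2]<z1)]
        if len(Q)>20:
            r=cv2.minAreaRect(Q[:,:2].astype(np.float32)*1000); print(nm,n,len(Q),np.round(np.median(Q[:,2]),4),np.round(r[0],1),np.round(r[1],1),round(r[2],2))
o=arm.get_obs();print(o['tcp_pos'])
E
python3 sn.py
```

```text
t 12.2 tcp [0.4452 0.2295 0.1982] q [ 0.79  0.17 -0.09  0.   -1.31  0.89] F [ 0.6 -0.9  0.8] w 0.0853
dworld mm [  4.3  73.  -78.2] ang frac [ 0.004  0.002 -0.004] sign -1
slide frac from current axes [ 0.977  0.154 -0.902] | from aligned axes [ 0.978  0.154 -0.901]
wrist rib 2366 0.0654 [450.9 304.1] [88.4 26.7] 6.16
wrist sole 2743 0.0297 [450.8 304.2] [109.4  60.4] 6.73
side rib 262 0.0667 [448.7 302.9] [89.9 28.4] 5.73
side sole 339 0.0313 [449.8 301.8] [111.7  61.4] 6.03
top rib 98 0.0657 [418.8 299.7] [27.8 26.9] 4.31
top sole 216 0.0304 [417.9 299.3] [46.2 59.9] 6.94
[0.44528852 0.22720717 0.19880188]
```

Emit:
{"api": "jog_arm", "payload": {"targets": [{"slide": [0.4, 0.08, -0.5], "angular": [0.004, 0, 0], "gripper": -1}, {"slide": [0.95, 0.15, -0.92], "angular": [0.004, 0, 0], "gripper": -1}, {"slide": [0.95, 0.15, -0.92], "angular": [0.004, 0, 0], "gripper": -1}]}}

```text
time_s: 12.72
tcp_pos: [0.4476, 0.3012, 0.1192]
tcp_rot: [-0.391, 1.565, -1.854]
ft_force: [-0.3, -0.5, 0.4]
width: 0.0855
```

```bash
python3 - <<'E'
from h import *
import pickle
c=arm.camera('wrist');save('s1.png',c,s=1.2)
P=cloud(c)
for n,z0,z1 in(('rib',.055,.073),('sole',.024,.036)):
    Q=P[(P[...,0]>.37)&(P[...,0]<.54)&(P[...,1]>.24)&(P[...,1]<.37)&(P[...,2]>z0)&(P[...,2]<z1)]
    r=cv2.minAreaRect(Q[:,:2].astype(np.float32)*1000); print(n,len(Q),np.round(np.median(Q[:,2]),4),np.round(r[0],1),np.round(r[1],1),round(r[2],2))
# TCP implied by the camera mount: relation cam->tcp averaged
o=arm.get_obs()
print(c['xyz'],c['orientation']); plan([.4495,.303,.038],.11)
E
```

```text
rib 4211 0.0655 [451.2 304.1] [89.2 26. ] 6.48
sole 5029 0.0296 [450.5 303.9] [109.3  60.4] 6.68
[0.52261101 0.31070536 0.2614455 ] [ 2.84075465 -0.00515405 -1.46299805]
t 12.775 tcp [0.4488 0.3011 0.1216] q [ 0.88  0.3  -0.12  0.   -1.15  0.79] F [ 0.  -0.1 -0.1] w 0.0855
dworld mm [  0.7   1.9 -83.6] ang frac [-0.003  0.004 -0.002] sign -1
slide frac from current axes [ 1.045  0.01  -0.026] | from aligned axes [ 1.045  0.011 -0.023]
```

View pics/s1.png

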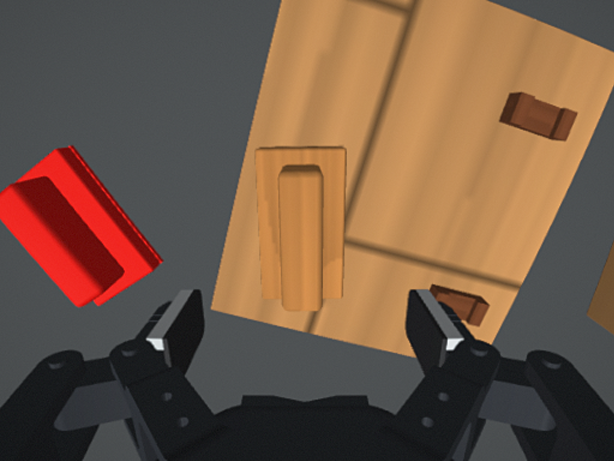

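The wrist view shows the wood sander's rib at columns 279–323, midway between the fingers (~305) and parallel to them. The red block at (75,225) is clear of the fingers. I descend and grasp.

Emit:
{"api": "jog_arm", "payload": {"targets": [{"slide": [0.4, 0, -0.01], "angular": [0, 0, 0], "gripper": -1}, {"slide": [0.7, 0.01, -0.02], "angular": [0, 0, 0], "gripper": -1}, {"slide": [0.7, 0.01, -0.02], "angular": [0, 0, 0], "gripper": -1}]}}

```text
time_s: 13.15
tcp_pos: [0.45, 0.3022, 0.0671]
tcp_rot: [1.013, 1.567, -0.451]
ft_force: [0.1, -0.3, 0.3]
width: 0.0856
```

Emit:
{"api": "jog_arm", "payload": {"targets": [{"slide": [0.2, 0, 0], "angular": [0, 0, 0], "gripper": -0.5}, {"slide": [0.32, 0, 0], "angular": [0, 0, 0], "gripper": -0.2}, {"slide": [0.32, 0, 0], "angular": [0, 0, 0], "gripper": 0.2}, {"slide": [0.32, 0, 0], "angular": [0, 0, 0], "gripper": 1}, {"slide": [0.32, 0, 0], "angular": [0, 0, 0], "gripper": 1}, {"slide": [0.32, 0, 0], "angular": [0, 0, 0], "gripper": 1}, {"slide": [0.32, 0, 0], "angular": [0, 0, 0], "gripper": 1}, {"slide": [0.32, 0, 0], "angular": [0, 0, 0], "gripper": 1}]}}

```text
time_s: 14.15
tcp_pos: [0.4507, 0.3039, 0.0427]
tcp_rot: [1.578, 1.565, 0.116]
ft_force: [-0.5, -2.2, 5.4]
width: 0.0246
```

Emit:
{"api": "jog_arm", "payload": {"targets": [{"slide": [-0.05, 0, 0], "angular": [0, 0, 0], "gripper": 1}, {"slide": [-0.3, 0, 0], "angular": [0, 0, 0], "gripper": 1}, {"slide": [-0.95, 0, 0], "angular": [0, 0, 0], "gripper": 1}]}}

```text
time_s: 14.52
tcp_pos: [0.4477, 0.3021, 0.1154]
tcp_rot: [-0.469, 1.565, -1.932]
ft_force: [1.1, 0.7, -1.6]
width: 0.0249
```

Emit:
{"api": "jog_arm", "payload": {"targets": [{"slide": [-0.5, 0, 0], "angular": [0, 0, 0], "gripper": 1}, {"slide": [-0.98, 0, 0], "angular": [0, 0, 0], "gripper": 1}, {"slide": [-0.98, 0, 0], "angular": [0, 0, 0], "gripper": 1}]}}

```text
time_s: 14.9
tcp_pos: [0.4505, 0.3048, 0.1991]
tcp_rot: [1.941, 1.561, 0.478]
ft_force: [0.7, 0.7, -2.2]
width: 0.0247
```

```bash
python3 - <<'E'
from h import *
plan([.5427,-.2595,.2],-.05)
for n in('side','wrist'):
    c=arm.camera(n); save('l1%s.png'%n,c,s=1); P=cloud(c)
    o=arm.get_obs(); p=np.array(o['tcp_pos']); A=rot(o['tcp_rot']); T=(P-p)@A
    m=(abs(T[...,1])<.07)&(abs(T[...,2])<.04)&(T[...,0]>-.002)&(T[...,0]<.04)
    q=T[m]; s=q[(q[:,0]<.016)]
    if len(s)<20: print(n,len(s));continue
    print(n,len(q),'y',np.round(np.percentile(q[:,1],[1,99]),4),'z',np.round(np.percentile(q[:,2],[1,99]),4),'x',np.round(np.percentile(q[:,0],[2,50,98]),4))
    G=np.c_[s[:,1],s[:,2],np.ones(len(s))]; w=abs(s[:,0]-np.median(s[:,0]))<.004; print('  sole-top plane x=ay+bz+c',np.round(np.linalg.lstsq(G[w],s[w,0],rcond=None)[0],4),w.sum())
a=cv2.imread('pics/l1side.png');b=cv2.imread('pics/l1wrist.png')
cv2.imwrite('pics/l1.png',np.hstack([cv2.resize(a[60:260,120:380],(400,308)),cv2.resize(b,(400,308))]))
E
```

```text
t 14.9 tcp [0.4505 0.3048 0.1991] q [ 0.89  0.25  0.02  0.   -1.33  0.79] F [ 0.7  0.7 -2.2] w 0.0247
dworld mm [  92.2 -564.3    0.9] ang frac [ 0.201 -0.005 -0.011] sign -1
slide frac from current axes [-0.031  0.385  7.137] | from aligned axes [-0.011  1.503  6.988]
side 673 y [-0.0552  0.053 ] z [-0.0276  0.0301] x [-0.0007  0.0095  0.0279]
  sole-top plane x=ay+bz+c [-0.0042  0.0274  0.0082] 333
wrist 6628 y [-0.0473  0.0558] z [-0.0308  0.0281] x [0.0054 0.0117 0.0255]
  sole-top plane x=ay+bz+c [0.0056 0.0005 0.0116] 6129
```

View pics/l1.png

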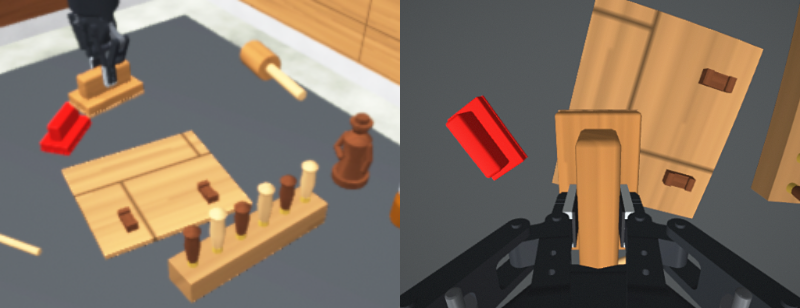

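The sander is held level and upright and clear of the board, its sole about 30 mm below the fingertips. I carry it across the rack with 40 mm of clearance.

Emit:
{"api": "jog_arm", "payload": {"targets": [{"slide": [-0.1, 0, 0.4], "angular": [0.1, 0, 0], "gripper": 1}, {"slide": [-0.15, 0, 0.95], "angular": [0.2, -0.005, -0.008], "gripper": 1}]}}

```text
time_s: 15.25
tcp_pos: [0.4566, 0.2274, 0.2062]
tcp_rot: [-0.639, 1.563, -2.26]
ft_force: [-0.7, -1.8, -2.3]
width: 0.0252
```

Emit:
{"api": "jog_arm", "payload": {"targets": [{"slide": [0, 0.12, 0.5], "angular": [0, 0, 0], "gripper": 1}, {"slide": [0, 0.25, 1], "angular": [0, 0, 0], "gripper": 1}]}}

```text
time_s: 15.5
tcp_pos: [0.4726, 0.1457, 0.2065]
tcp_rot: [-0.713, 1.563, -2.333]
ft_force: [0.6, -0.1, -2.0]
width: 0.0248
```

Emit:
{"api": "jog_arm", "payload": {"targets": [{"slide": [0, 0.12, 0.5], "angular": [0, 0, 0], "gripper": 1}, {"slide": [0, 0.25, 1], "angular": [0, 0, 0], "gripper": 1}]}}

```text
time_s: 15.75
tcp_pos: [0.4886, 0.0649, 0.2068]
tcp_rot: [-0.791, 1.563, -2.411]
ft_force: [1.3, 0.3, -1.6]
width: 0.0249
```

Emit:
{"api": "jog_arm", "payload": {"targets": [{"slide": [0, 0.12, 0.5], "angular": [0, 0, 0], "gripper": 1}, {"slide": [0, 0.25, 1], "angular": [0, 0, 0], "gripper": 1}]}}

```text
time_s: 16.0
tcp_pos: [0.5047, -0.0159, 0.2071]
tcp_rot: [-0.861, 1.563, -2.481]
ft_force: [0.9, -0.7, -1.1]
width: 0.0245
```

Emit:
{"api": "jog_arm", "payload": {"targets": [{"slide": [0, 0.12, 0.5], "angular": [0, 0, 0], "gripper": 1}, {"slide": [0, 0.25, 1], "angular": [0, 0, 0], "gripper": 1}]}}

```text
time_s: 16.25
tcp_pos: [0.5208, -0.0966, 0.2073]
tcp_rot: [-0.936, 1.564, -2.556]
ft_force: [1.5, 0.5, -2.5]
width: 0.025
```

Emit:
{"api": "jog_arm", "payload": {"targets": [{"slide": [0, 0.12, 0.5], "angular": [0, 0, 0], "gripper": 1}, {"slide": [0, 0.25, 1], "angular": [0, 0, 0], "gripper": 1}, {"slide": [0, 0.25, 1], "angular": [0, 0, 0], "gripper": 1}]}}

```text
time_s: 16.62
tcp_pos: [0.5368, -0.1784, 0.2069]
tcp_rot: [-1.017, 1.563, -2.641]
ft_force: [-1.0, 0.5, -2.3]
width: 0.0248
```

```bash
python3 - <<'E'
from h import *
plan([.5427,-.2595,.16],-.05)
E
```

```text
t 16.625 tcp [ 0.5368 -0.1784  0.2069] q [-0.04  0.3   0.1   0.   -1.38  1.56] F [-1.   0.5 -2.3] w 0.0248
dworld mm [  5.9 -81.1 -46.9] ang frac [-0.004  0.005  0.009] sign -1
slide frac from current axes [0.59  0.131 1.006] | from aligned axes [0.587 0.124 1.009]
```

Emit:
{"api": "jog_arm", "payload": {"targets": [{"slide": [0.1, 0.06, 0.5], "angular": [-0.004, 0.003, 0.006], "gripper": 1}, {"slide": [0.5, 0.13, 1], "angular": [-0.004, 0.003, 0.006], "gripper": 1}, {"slide": [0.5, 0.13, 1], "angular": [-0.004, 0.003, 0.006], "gripper": 1}]}}

```text
time_s: 17.0
tcp_pos: [0.5415, -0.2574, 0.1648]
tcp_rot: [-1.682, 1.565, 2.981]
ft_force: [-1.0, 0.3, -1.9]
width: 0.0248
```

```bash
cat > sv.py <<'E'
from h import *
import sys
n,zt=sys.argv[1],float(sys.argv[2])  # zt = expected z of sole top
plan([.5427,-.2595,.10],-.05)
for nm in('wrist','side','top'):
    k=arm.camera(nm); save(n+nm+'.png',k,s=1.2); P=cloud(k)
    yaw=-.05; cc=np.array([.5427,-.2595]); Rz=np.array([[np.cos(yaw),-np.sin(yaw)],[np.sin(yaw),np.cos(yaw)]])
    F=P.copy();F[...,:2]=(P[...,:2]-cc)@Rz
    q=F[(abs(F[...,0])<.075)&(abs(F[...,1])<.045)&(F[...,2]>zt-.017)&(F[...,2]<zt+.006)]
    t=q[(abs(q[:,2]-zt)<.006)]
    if len(t)<30: print(nm,len(t)); continue
    print(nm,'sole x',np.round(np.percentile(q[:,0],[.5,99.5]),4),'y',np.round(np.percentile(q[:,1],[.5,99.5]),4))
    t=t[abs(t[:,1])>.016]
    for i in range(3):
        G=np.c_[t[:,0],t[:,1],np.ones(len(t))]; s=np.linalg.lstsq(G,t[:,2],rcond=None)[0]; t=t[abs(G@s-t[:,2])<.002]
    print('   top plane slopes x,y, z0',np.round(s,4),len(t))
    r=cv2.minAreaRect(t[:,:2].astype(np.float32)*1000); print('   rect in fixture frame',np.round(r[0],1),np.round(r[1],1),round(r[2],2))
    d=F[(abs(F[...,0])<.14)&(abs(F[...,0])>.06)&(abs(F[...,1])<.006)&(F[...,2]>.05)&(F[...,2]<.07)]
    if len(d)>10: print('   dowel top z',np.round(np.percentile(d[:,2],[50,95]),4),'x',np.round(np.percentile(d[:,0],[.5,99.5]),4),'n',len(d))
E
python3 sv.py v1 .15
```

```text
t 17.0 tcp [ 0.5415 -0.2574  0.1648] q [-0.18  0.38  0.12  0.   -1.31  1.7 ] F [-1.   0.3 -1.9] w 0.0248
dworld mm [  1.2  -2.1 -64.8] ang frac [ 0.001 -0.001  0.008] sign -1
slide frac from current axes [0.81  0.022 0.026] | from aligned axes [0.81  0.017 0.025]
wrist sole x [-0.0538  0.0536] y [-0.0268  0.0327]
   top plane slopes x,y, z0 [-0.0129 -0.0002  0.1517] 4314
   rect in fixture frame [-1.   2.8] [109.3  60.1] 0.28
   dowel top z [0.06   0.0649] x [0.0607 0.1219] n 1225
side sole x [-0.0587  0.0503] y [-0.0268  0.0328]
   top plane slopes x,y, z0 [0.0077 0.0166 0.1544] 243
   rect in fixture frame [-3.1  3.5] [109.5  60. ] 0.56
   dowel top z [0.0612 0.0647] x [-0.1197  0.1186] n 232
top sole x [-0.0559  0.0357] y [-0.0268  0.0076]
   top plane slopes x,y, z0 [ 0.0113 -0.0801  0.1534] 23
   rect in fixture frame [-31.4 -21.9] [ 9.2 41.1] 87.64
```

Emit:
{"api": "jog_arm", "payload": {"targets": [{"slide": [0, 0.025, 0.037], "angular": [0, 0, 0], "gripper": 1}, {"slide": [0.4, 0.025, 0.037], "angular": [0, 0, 0], "gripper": 1}, {"slide": [0.62, 0.025, 0.037], "angular": [0, 0, 0], "gripper": 1}, {"slide": [0.62, 0.025, 0.037], "angular": [0, 0, 0], "gripper": 1}]}}

```text
time_s: 17.65
tcp_pos: [0.5455, -0.2592, 0.1196]
tcp_rot: [0.394, 1.569, -1.222]
ft_force: [-0.5, -0.1, -1.1]
width: 0.0249
```

```bash
python3 sv.py v2 .102
```

```text
t 17.65 tcp [ 0.5455 -0.2592  0.1196] q [-0.18  0.41  0.05  0.   -1.2   1.71] F [-0.5 -0.1 -1.1] w 0.0249
dworld mm [ -2.8  -0.3 -19.6] ang frac [ 0.006  0.002 -0.001] sign -1
slide frac from current axes [ 0.245 -0.036  0.004] | from aligned axes [ 0.245 -0.035  0.005]
wrist sole x [-0.0498  0.058 ] y [-0.0284  0.0312]
   top plane slopes x,y, z0 [-0.0059 -0.0025  0.1065] 4507
   rect in fixture frame [3.  1.2] [109.4  60.1] 0.36
   dowel top z [0.0599 0.0623] x [0.0605 0.1216] n 1803
side sole x [-0.0545  0.0554] y [-0.0299  0.03  ]
   top plane slopes x,y, z0 [0.0111 0.0742 0.1051] 81
   rect in fixture frame [0.6 0.5] [109.3  60.1] 0.66
   dowel top z [0.061  0.0655] x [-0.1199 -0.0605] n 190
top sole x [-0.0521  0.0576] y [-0.0304  0.006 ]
   top plane slopes x,y, z0 [ 0.0176 -0.1838  0.1022] 16
   rect in fixture frame [-29.9 -26.9] [12.8 45.6] 80.56
```

Emit:
{"api": "jog_arm", "payload": {"targets": [{"slide": [0.08, -0.01, 0.01], "angular": [0, 0, 0], "gripper": 1}, {"slide": [0.13, -0.01, 0.01], "angular": [0, 0, 0], "gripper": 1}, {"slide": [0.13, -0.01, 0.01], "angular": [0, 0, 0], "gripper": 1}, {"slide": [0.13, -0.01, 0.01], "angular": [0, 0, 0], "gripper": 1}]}}

```text
time_s: 18.3
tcp_pos: [0.5453, -0.261, 0.1101]
tcp_rot: [0.915, 1.567, -0.702]
ft_force: [-0.3, 1.0, -1.6]
width: 0.0249
```

```bash
cat >> sv.py <<'E'
    if nm=='side':
        w=F[(abs(F[...,0])<.045)&(F[...,1]<-.02)&(F[...,1]>-.036)&(F[...,2]>.05)&(F[...,2]<.12)]
        print('   side face z range',np.round(np.percentile(w[:,2],[1,5,95,99]),4),len(w))
        w=F[(abs(F[...,1])<.025)&(F[...,0]<-.05)&(F[...,0]>-.06)&(F[...,2]>.066)&(F[...,2]<.12)]
        print('   end face z range',np.round(np.percentile(w[:,2],[1,5,95,99]),4),len(w))
E
python3 sv.py v3 .094
```

```text
t 18.3 tcp [ 0.5453 -0.261   0.1101] q [-0.19  0.42  0.03  0.   -1.18  1.71] F [-0.3  1.  -1.6] w 0.0249
dworld mm [ -2.6   1.5 -10.1] ang frac [ 0.005  0.003 -0.004] sign -1
slide frac from current axes [ 0.126 -0.034 -0.017] | from aligned axes [ 0.126 -0.034 -0.017]
wrist sole x [-0.05    0.0578] y [-0.0301  0.0294]
   top plane slopes x,y, z0 [-0.0036 -0.0034  0.097 ] 4647
   rect in fixture frame [ 3.  -0.6] [109.5  60.1] 0.54
   dowel top z [0.06   0.0649] x [0.0606 0.1217] n 1996
side sole x [-0.0553  0.0528] y [-0.0311  0.0287]
   top plane slopes x,y, z0 [ 0.0043 -0.0064  0.0977] 326
   rect in fixture frame [-1.3 -0.6] [108.  60.] 0.25
   dowel top z [0.0614 0.0668] x [-0.1196  0.1159] n 210
   side face z range [0.079  0.0811 0.0998 0.1006] 335
   end face z range [0.0784 0.0794 0.0994 0.0998] 208
top sole x [-0.0536  0.054 ] y [-0.0317  0.0082]
   top plane slopes x,y, z0 [-0.0116 -0.0425  0.0958] 44
   rect in fixture frame [-28.9 -24.5] [14.8 49.2] 86.35
```

Emit:
{"api": "jog_arm", "payload": {"targets": [{"slide": [0.04, 0, -0.005], "angular": [0, 0, 0], "gripper": 1}, {"slide": [0.065, 0, -0.005], "angular": [0, 0, 0], "gripper": 1}, {"slide": [0.065, 0, -0.005], "angular": [0, 0, 0], "gripper": 1}, {"slide": [0.065, 0, -0.005], "angular": [0, 0, 0], "gripper": 1}]}}

```text
time_s: 18.95
tcp_pos: [0.5453, -0.2605, 0.1048]
tcp_rot: [0.919, 1.567, -0.698]
ft_force: [-0.5, -0.8, -1.6]
width: 0.0246
```

```bash
python3 sv.py v4 .091; python3 - <<'E'
import cv2
import numpy as np
a=cv2.imread('pics/v4side.png')[250:440,340:570]; b=cv2.imread('pics/v4top.png')
cv2.imwrite('pics/v4.png',np.hstack([cv2.resize(a,(460,380),interpolation=2),cv2.resize(b[60:330,250:550],(340,380))]))
E
```

```text
t 18.95 tcp [ 0.5453 -0.2605  0.1048] q [-0.19  0.42  0.02  0.   -1.17  1.71] F [-0.5 -0.8 -1.6] w 0.0246
dworld mm [-2.6  1.  -4.8] ang frac [ 0.005  0.003 -0.004] sign -1
slide frac from current axes [ 0.06  -0.034 -0.011] | from aligned axes [ 0.06  -0.033 -0.011]
wrist sole x [-0.0497  0.0578] y [-0.0297  0.0299]
   top plane slopes x,y, z0 [-0.0038 -0.003   0.0917] 4641
   rect in fixture frame [ 3.1 -0.1] [109.   60.1] 0.35
   dowel top z [0.06   0.0646] x [0.0604 0.1216] n 2083
side sole x [-0.0552  0.0528] y [-0.0309  0.0292]
   top plane slopes x,y, z0 [ 0.0034 -0.008   0.0925] 406
   rect in fixture frame [-0.3 -0.5] [109.6  60.3] 0.85
   dowel top z [0.0613 0.0662] x [-0.1197  0.1106] n 219
   side face z range [0.0729 0.0757 0.0953 0.1176] 329
   end face z range [0.0726 0.074  0.0942 0.095 ] 207
top sole x [-0.0534  0.056 ] y [-0.0313  0.0115]
   top plane slopes x,y, z0 [-0.0081  0.0805  0.0948] 47
   rect in fixture frame [-29.3 -24.4] [12.6 47. ] 85.7
```

View pics/v4.png

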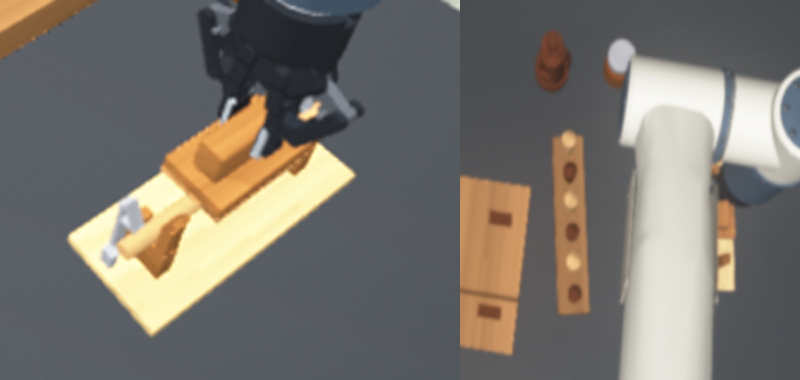

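```bash
python3 - <<'E'
from cell import arm
print(arm.get_obs()['joint_velocities'].round(3)); print(arm.job_done())
E
```

```text
[-0.     0.001 -0.001 -0.001  0.    -0.   ]
the job is handed in; nothing more can be done
None
```

I clipped the dowel home in both forks, let go of it, then carried the sanding block over the rack. It is now held about 1 cm above the middle of the dowel, and I handed the job in at about 19 s.

- **Dowel:** The wrist camera read its top at 61.2–61.7 mm along most of its length, so it is level and at home height. Its middle is within about 1 mm of the midpoint between the forks. The images show the near (-x) nose over the dowel. The far nose was seen over it just before I let go, but the depth check on it afterwards gave too few points to be conclusive. I did not measure the jaw angle itself.
- **Dowel push:** The dowel did not go in level. The -x end seated first, leaving the +x end about 8 mm high. I tilted the tool about 2.5° to bring that end down, and the wrist force read 22 N when I stopped.
- **Sanding block:** The gap to the dowel is 10.5 mm by the wrist camera and 9–10 mm by the side camera. It is level within about 0.01 rad, parallel to the dowel within about 1°, and within 1 mm across it.
- **Disagreement:** Along the dowel the side camera puts the block within about 1 mm of the middle, but the wrist camera says +3 mm. The wrist camera also read the dowel's end about 2–3 mm further out than the side camera, so I trusted the side view. The reported tool position drifted by 2–4 mm, so I used the cameras for the fine placing.
- **Other things:** The rack, figure and jar look undisturbed in the last top picture. I did not re-measure them.

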